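# Load the component test rig and switch it on

## Robot

A 7-joint arm with a two-finger parallel gripper is mounted at the origin on the work surface. World frame = base frame: x ahead of the robot, y to its left, z up, the work surface at z = 0. Lengths are in m, angles in rad, forces in N, time in s.
With the tool pointing down it reaches from about 0.4 to 0.85 m from the base axis. Payload 10.4 kg.
Tool frame: the origin (TCP) lies midway between the tips of the shut fingers; the grasp point (between the pads) lies 19 mm behind it; x points along the fingers, y is the direction in which the jaws open and shut, and the axes are right-handed (so a half turn about x gives the same grasp; the last joint's range is limited). The gripper opens to 87 mm and grips with 3 to 60 N. Pads are 19 mm wide; open, the fingers measure 117 mm over their backs; the gripper's body (75 mm by 190 mm) begins 51 mm behind the grasp point.
Start: joints at [1.178, 0.332, -0.065, 1.46, 0.022, 1.35, -0.088], TCP at [0.226, -0.583, 0.223] pointing down, gripper open.
Joint ranges: [-2.6, 2.6], [-0.5, 2.12], [-1.47, 1.34], [0.16, 2.42], [-1.27, 4.41], [0.06, 2.06], [-2.6, 2.6]. Speed limits (rad/s): [2.22, 2.22, 2.79, 2.79, 3.14, 3.14, 3.14].

## Interface

Orientations are given as a unit quaternion [x, y, z, w].
In Python, from bench import * gives the robot as it stands.
- The arm moves only by the shell command python3 -m inch 'ROWS' [FORCE]. ROWS is JSON, a list that holds one entry, the list of rows, each a list of 7 numbers: the shift along the world's x, y, z each as a share of 120 mm, from -1 to 1, then the turn, a rotation vector about the world's x, y, z each as a share of 2 pi rad, from -1 to 1, then the closure, from 0 (fully open) to 1 (shut). A call has 1 to 10 rows; each row is the pose to reach, as a shift and turn from the pose commanded when the call began, turning the shorter way round; what a row does not reach only later rows make up. A row lasts 1/10 s, in which the tool goes at most 50 mm and 8.59 degrees, less where a joint would pass 70% of its speed; a pose out of reach is approached as far as the arm can. A call with a number of a shift or a turn outside -1 to 1 is refused whole. A call with a gripper value outside its range is refused whole. The fingers move at their own pace and stop on an object; FORCE is the grip in N (left out, the last holds). Time passes only in rows, so rows that repeat a pose let the fingers close. It gives the time, the measured TCP pose, the force and the opening at its end, in the units of the state.
- read_state(): the state, without advancing time (a new reading comes with each control period).
- camera(name): name is "side" or "top" or "wrist"; returns the picture (400x640x3 uint8, red, green, blue); there is no depth.
- get_calibration(name): a dict with "fx", "fy", "cx", "cy" (pixels), "xyz" and "attitude" of the camera in the world. Camera axes: x right, y up, looking along -z (the intrinsics and any distortion apply to the point x, -y, -z); pixel columns grow to the right and rows downward; lengths in m; the calibration is good to about 2 mm. A picture is of the moment at which its call begins: read the wrist's pose just before it. get_calibration takes no time and is no camera call; for the wrist camera it gives the pose at the moment of the call.
- close_job(): hands the job in, once; it reports no verdict.
The state is a dict: "time": time; "joint_positions": joint angles; "joint_vel": joint speeds; "joint_torque": joint torques, N m; "ee_pos": TCP position; "eef_rot": TCP orientation; "ft_force": force on the tool from outside, world axes, zero at the start; "torque": the same for the moment, N m; "width": finger opening in m.
Only numpy, scipy, OpenCV 4.12 (cv2) and the standard library are available. Lean on these libraries where they do the work, as an engineer would, in place of code of your own. Each camera call takes 0.05 s, during which the arm holds its last target.

## Task

Load the test rig: put the relay in its socket and swing the locking clamp fully shut over it, and seat every rectifier upright and fully home in a hexagonal nest of its own; the nests are set at odd angles, so each may need pressing on its nest and turning bit by bit until it drops in. Only when everything is loaded and the clamp is shut, throw the toggle switch fully over to on. Leave the jar, the screwdriver and the tape alone.

Things in the scene. Friction and masses are not known exactly. Their poses are not given: they have to be found in the camera images.
- rectifier_1: power rectifier, standing: steel hexagonal base 36 mm across the flats, 16 mm tall; on it a dark red moulded square body 26 x 26 mm, from 16 to 46 mm up, on the same axis, with a brass stub 8 mm across on top to 54 mm; 0.11 to 0.22 kg. Origin: centre of the underside, z up; the square's faces look along its x and y, two of the base's flats look along +x and -x. There are 2 or 3 of them
- rectifier_2: power rectifier, standing: steel hexagonal base 36 mm across the flats, 16 mm tall; on it a dark red moulded square body 26 x 26 mm, from 16 to 46 mm up, on the same axis, with a brass stub 8 mm across on top to 54 mm; 0.11 to 0.22 kg. Origin: centre of the underside, z up; the square's faces look along its x and y, two of the base's flats look along +x and -x. There are 2 or 3 of them
- rectifier_3: power rectifier, standing: steel hexagonal base 36 mm across the flats, 16 mm tall; on it a dark red moulded square body 26 x 26 mm, from 16 to 46 mm up, on the same axis, with a brass stub 8 mm across on top to 54 mm; 0.11 to 0.22 kg. Origin: centre of the underside, z up; the square's faces look along its x and y, two of the base's flats look along +x and -x. There are 2 or 3 of them
- relay: relay in an amber case with black foot: 24 mm (its x) by 34 mm (its y), 38 mm tall, about 0.07 kg. Origin: centre of the underside, z up
- rig: test rig, fixed: blue circuit board 200 mm (its x) by 290 mm (its y) on standoffs, board top 30 mm above the table. Origin under its centre at table height. The three nests stand in a row along its y, 85 mm apart, on the +x side; the relay socket (with clamp) and the toggle switch on the -x side. Small components on it rise at most 15 mm above the board
- nest_1 (a point): centre of the floor of a hexagonal nest on the rig (any rectifier fits any nest). Aluminium rim 10 mm high, hole 37.6 mm across the flats (0.8 mm play per side; a hexagon enters only within about 4.5 degrees of the hole's angle), rim 6 mm thick. Each nest is fixed at an angle of its own that no reading gives (the axes here are the rig's): find it by eye or by feel. A seated rectifier's origin is at this point, its base standing 6 mm above the rim
- nest_2 (a point): centre of the floor of a hexagonal nest on the rig (any rectifier fits any nest). Aluminium rim 10 mm high, hole 37.6 mm across the flats (0.8 mm play per side; a hexagon enters only within about 4.5 degrees of the hole's angle), rim 6 mm thick. Each nest is fixed at an angle of its own that no reading gives (the axes here are the rig's): find it by eye or by feel. A seated rectifier's origin is at this point, its base standing 6 mm above the rim
- nest_3 (a point): centre of the floor of a hexagonal nest on the rig (any rectifier fits any nest). Aluminium rim 10 mm high, hole 37.6 mm across the flats (0.8 mm play per side; a hexagon enters only within about 4.5 degrees of the hole's angle), rim 6 mm thick. Each nest is fixed at an angle of its own that no reading gives (the axes here are the rig's): find it by eye or by feel. A seated rectifier's origin is at this point, its base standing 6 mm above the rim
- socket (a point): centre of the floor of the relay socket on the rig: black pocket 29 mm (x) by 39 mm (y) inside, 14 mm deep, walls 4 mm, axes as the rig's. The relay goes in upright with its x along this x, either way round; a seated relay's origin is at this point, its top 3 mm below the clamp arm
- clamp (a joint): angle of the steel locking clamp, a flat arm that swings level, 41 to 47 mm above the board, about an upright post 42 mm to the +y side of the socket centre. 0 = shut, against its stop, pointing to the rig's -y straight across the middle of the socket; grows as it opens clockwise seen from above, towards the rig's -x, to 2.0. It begins at 0 to 0.5, in the way of the relay; from about 1.4 the socket is clear. It stays where it is left (about 1 N at the knob moves it)
- clamp_knob (a point): centre of the top of the clamp's red upright round knob, 14 mm across; the knob reaches from here 26 mm down to the arm; 56 mm from the clamp's pivot axis. The arm is 14 mm wide
- clamp_hinge (a point): on the clamp's upright pivot axis, at the arm's mid height, axes as the rig's
- toggle (a joint): angle of the toggle switch: 0 = off, leaning 0.5 rad to the rig's -x; 1.0 = on, leaning 0.5 rad to the rig's +x, against its stop. Begins at 0 to 0.15; stays where it is left (about 1 N at the tip moves it)
- toggle_tip (a point): centre of the yellow ball, 26 mm across, at the end of the toggle's stick (55 mm from its pivot, which lies 22 mm above the board, across the rig's y). The grey switch housing under it is 70 mm (x) by 50 mm (y), 25 mm tall, with a dark barrel on it to 35 mm
- jar: bystander: small closed jar, 52 mm across, 60 mm tall, origin under its centre
- screwdriver: bystander: screwdriver 170 mm long, lying along its x
- tape: bystander: roll of yellow tape lying flat, 70 mm across, 20 mm tall, origin under its centre
There are look-alikes about, which are no part of the job. Of the things that look like the relay, the smaller one is meant. What is shaped like the rectifier_1 but turquoise is not meant.

How it is judged:
On the way, in this order (a step that is already met when the one before it is completed fails the run):
1. every rectifier home in a nest, the relay home in its socket, and the clamp shut (((horizontal distance between rectifier_1 and nest_1 below 0.004 m and z of rectifier_1 in the frame of nest_1 between -0.003 and 0.003 m and angle between rectifier_1's own z axis and vertical below 0.06 rad) or (horizontal distance between rectifier_1 and nest_2 below 0.004 m and z of rectifier_1 in the frame of nest_2 between -0.003 and 0.003 m and angle between rectifier_1's own z axis and vertical below 0.06 rad) or (horizontal distance between rectifier_1 and nest_3 below 0.004 m and z of rectifier_1 in the frame of nest_3 between -0.003 and 0.003 m and angle between rectifier_1's own z axis and vertical below 0.06 rad)) and ((horizontal distance between rectifier_2 and nest_1 below 0.004 m and z of rectifier_2 in the frame of nest_1 between -0.003 and 0.003 m and angle between rectifier_2's own z axis and vertical below 0.06 rad) or (horizontal distance between rectifier_2 and nest_2 below 0.004 m and z of rectifier_2 in the frame of nest_2 between -0.003 and 0.003 m and angle between rectifier_2's own z axis and vertical below 0.06 rad) or (horizontal distance between rectifier_2 and nest_3 below 0.004 m and z of rectifier_2 in the frame of nest_3 between -0.003 and 0.003 m and angle between rectifier_2's own z axis and vertical below 0.06 rad)) and ((horizontal distance between rectifier_3 and nest_1 below 0.004 m and z of rectifier_3 in the frame of nest_1 between -0.003 and 0.003 m and angle between rectifier_3's own z axis and vertical below 0.06 rad) or (horizontal distance between rectifier_3 and nest_2 below 0.004 m and z of rectifier_3 in the frame of nest_2 between -0.003 and 0.003 m and angle between rectifier_3's own z axis and vertical below 0.06 rad) or (horizontal distance between rectifier_3 and nest_3 below 0.004 m and z of rectifier_3 in the frame of nest_3 between -0.003 and 0.003 m and angle between rectifier_3's own z axis and vertical below 0.06 rad)) and horizontal distance between relay and socket below 0.005 m and z of relay in the frame of socket between -0.003 and 0.003 m and angle between relay's own z axis and vertical below 0.06 rad and value of joint clamp below 0.1 rad), for 0.2 s.
2. then the toggle switch is thrown to on (value of joint toggle above 0.85 rad), for 0.2 s.
At the end, for the whole second after the job is handed in: every rectifier present stands in a nest (within 4 mm of its centre, within 3 mm of its floor, tilted less than 0.06 rad), the relay likewise in its socket (within 5 mm and 3 mm), the clamp within 0.1 rad of shut, the toggle beyond 0.85 rad, everything at rest (all of step 1 and linear speed of each of rectifier_1, rectifier_2, rectifier_3, relay below 0.02 m/s and value of joint toggle above 0.85 rad); the robot touches nothing.
It fails at once if a bystander (jar, screwdriver or tape) is moved more than 30 mm (distance of any of jar, screwdriver, tape from where it was at the start of the episode above 0.03 m).
Of rectifier_1, rectifier_2, rectifier_3 only 2 to 3 are there at a start; the rules pass over those that are not, and their reading is None.
At some moment in a run one of rectifier_1, rectifier_2, rectifier_3 may be knocked a few centimetres aside while the robot is not near it.
It also fails if it takes over 210 s, if anything falls off the work surface, if the arm or the gripper's body presses on something with over 40 N, if the wrist force passes 120 N, or if a joint passes its speed limit or range.

## Working session

There is one attempt and no reset: what is moved stays moved. The work goes in short steps, Python scripts to look and compute and a shell command to move; the robot and the scene stay as the last step left them, time stands still between calls to the robot, and variables do not carry over. Pictures are saved under pics/ and viewed, and the job is handed in when it is done.

```bash
ls; mkdir -p pics; python3 - <<'E'
from bench import *
import cv2
s=read_state();print({k:(v if not hasattr(v,'round') else v) for k,v in s.items()})
for n in ("side","top","wrist"):
    print(n,get_calibration(n))
    cv2.imwrite(f"pics/{n}0.png",camera(n)[:,:,::-1])
E
```

```text
pics
{'time': 0.0, 'joint_positions': array([ 1.17840492,  0.33288262, -0.06469096,  1.46092364,  0.02159145,
        1.34990752, -0.08849095]), 'joint_vel': array([-0.00010199, -0.00108925,  0.00149596,  0.00027095, -0.00043228,
       -0.00170191,  0.00028804]), 'joint_torque': array([-1.38246352e-03, -6.23231864e+01,  2.38508976e-02, -3.89882183e+01,
       -6.12425990e-02,  3.98320542e-02,  1.94622689e-04]), 'ee_pos': array([ 0.22574174, -0.58239721,  0.22175565]), 'eef_rot': array([-0.69493944, -0.13049523,  0.69516661, -0.12951277]), 'ft_force': array([-0.36495716,  0.26577922, -0.02173387]), 'torque': array([-0.0030955 ,  0.01155684, -0.01046601]), 'width': 0.08682673028941405}
side {'fx': 504.8683730568319, 'fy': 504.8683730568319, 'cx': 327.00955872478664, 'cy': 203.47526484333818, 'xyz': array([-0.20845372,  0.63002873,  0.7054274 ]), 'attitude': array([-0.18827892,  0.46157914,  0.79959511, -0.33487818])}
top {'fx': 420.96274953430117, 'fy': 420.96274953430117, 'cx': 324.7937576368735, 'cy': 202.486307563373, 'xyz': array([ 0.4981899 , -0.10802702,  1.25567503]), 'attitude': array([-0.0189206 ,  0.0353923 ,  0.70944306, -0.70361917])}
wrist {'fx': 319.09848770079697, 'fy': 319.09848770079697, 'cx': 316.62525335379195, 'cy': 199.28093905538046, 'xyz': array([ 0.29695896, -0.55439109,  0.3838571 ]), 'attitude': array([-0.11473623,  0.07941176, -0.560047  ,  0.81662521])}
```

View pics/top0.png

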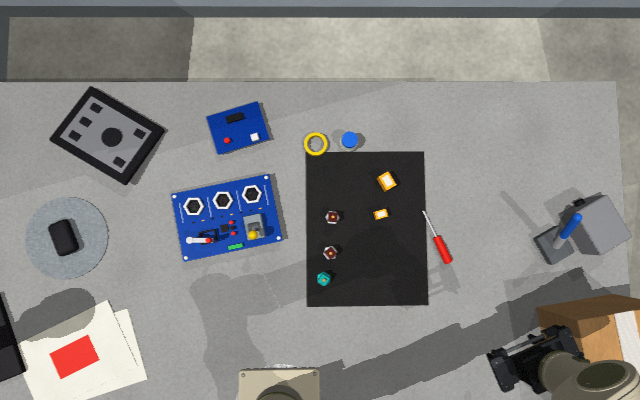

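View pics/side0.png

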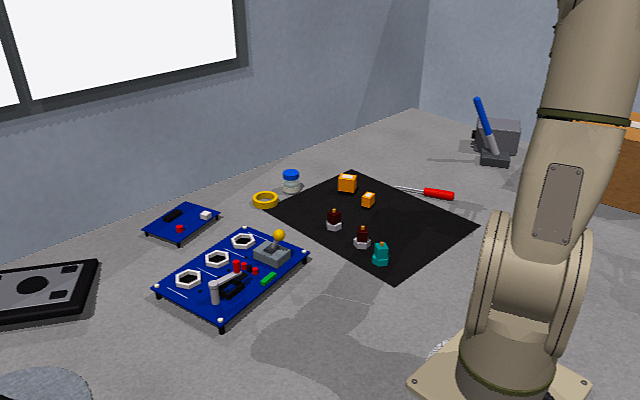

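View pics/wrist0.png

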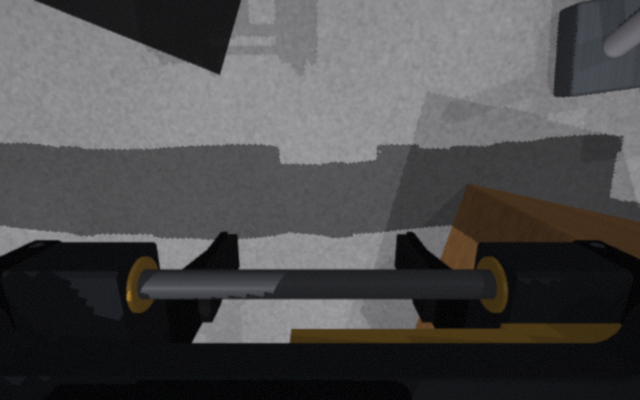

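Top view: dark red rectifiers are at (332,217) and (330,253), and the turquoise decoy at (323,279). The amber boxes are at (387,181), which is larger, and (380,214), which is smaller. The rig is at about (228,217). I'll take enlarged crops to confirm.

```bash
cat > h.py <<'E'
from bench import *
import cv2, numpy as np
from scipy.spatial.transform import Rotation as R
def ray(n,u,v,c=None):
    c=c or get_calibration(n); d=np.array([(u-c['cx'])/c['fx'],-(v-c['cy'])/c['fy'],-1.])
    return np.array(c['xyz']),R.from_quat(c['attitude']).apply(d)
def pl(n,u,v,z,c=None):
    o,d=ray(n,u,v,c); return o+d*(z-o[2])/d[2]
def proj(n,p,c=None):
    c=c or get_calibration(n); q=R.from_quat(c['attitude']).inv().apply(np.asarray(p,float)-c['xyz'])
    return np.array([c['cx']+c['fx']*q[...,0]/-q[...,2], c['cy']-c['fy']*q[...,1]/-q[...,2]]).T
def tri(a,b):
    A=np.zeros((3,3));y=np.zeros(3)
    for o,d in (a,b):
        d=d/np.linalg.norm(d);P=np.eye(3)-np.outer(d,d);A+=P;y+=P@o
    return np.linalg.solve(A,y)
def crop(img,x,y,w,h,s,fn):
    cv2.imwrite(fn,cv2.resize(img[y:y+h,x:x+w],None,fx=s,fy=s,interpolation=cv2.INTER_CUBIC))
E
python3 - <<'E'
from h import *
t=cv2.imread('pics/top0.png');s=cv2.imread('pics/side0.png')
crop(t,165,165,130,105,6,'pics/c1.png');crop(t,300,160,130,135,4,'pics/c2.png');crop(s,140,220,190,110,4,'pics/c3.png')
E
```

```text
(no output)
```

View pics/c1.png

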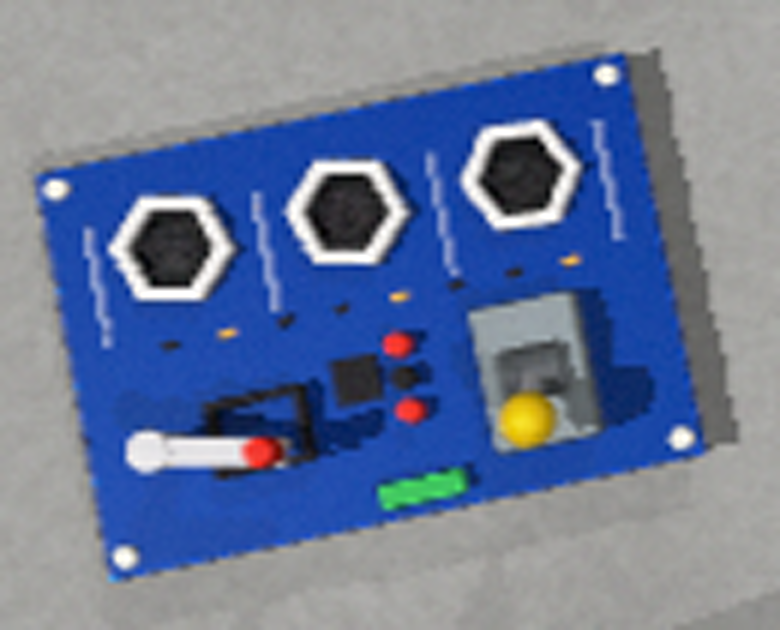

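View pics/c2.png

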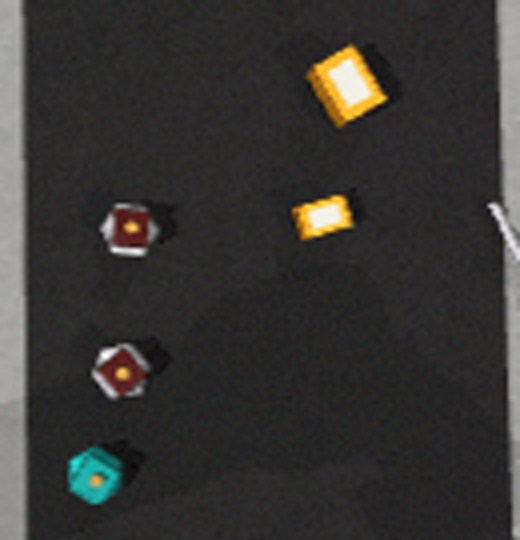

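View pics/c3.png

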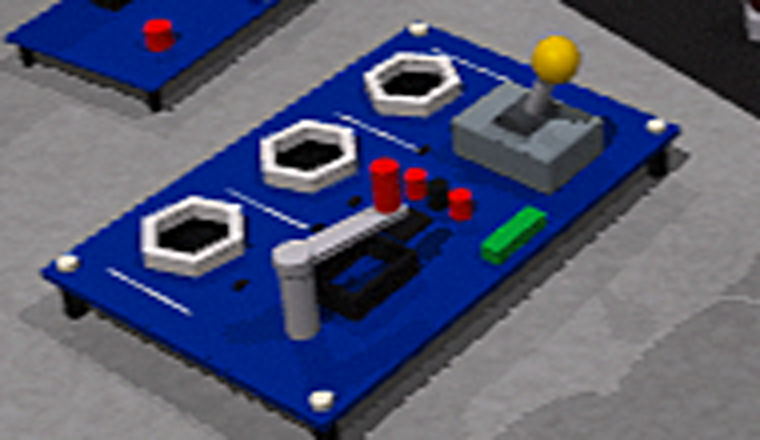

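The crops confirm that the smaller amber box at (380,214) is the relay. The two dark red rectifiers are the ones to load, and only two are present. Next I measure.

```bash
cat >> h.py <<'E'
def hexang(cnt,n,z,c=None,k=6):
    """k-fold angle (world, of a corner) of contour points on plane z"""
    P=np.array([pl(n,u,v,z,c)[:2] for u,v in cnt.reshape(-1,2)])
    return P
E
python3 - <<'E'
from h import *
t=cv2.imread('pics/top0.png');hsv=cv2.cvtColor(t,cv2.COLOR_BGR2HSV)
c=get_calibration('top')
bl=cv2.inRange(hsv,(105,150,60),(125,255,255))
cs,_=cv2.findContours(bl,0,2)
cs=[x for x in cs if cv2.contourArea(x)>500];
rig=max(cs,key=lambda x:cv2.contourArea(cv2.convexHull(x)))
P=np.array([pl('top',u,v,.030,c)[:2] for u,v in cv2.convexHull(rig).reshape(-1,2)],np.float32)
r=cv2.minAreaRect(P*1000);b=cv2.boxPoints(r);print('rig',r,b.round(0).tolist())
# white dots
x0,y0,w,h=cv2.boundingRect(rig)
wh=cv2.inRange(hsv,(0,0,190),(180,60,255));m=np.zeros_like(wh);m[y0:y0+h,x0:x0+w]=255
wh&=m
cs,_=cv2.findContours(wh,cv2.RETR_EXTERNAL,cv2.CHAIN_APPROX_NONE)
for x in cs:
    M=cv2.moments(x)
    if M['m00']<6: continue
    u,v=M['m10']/M['m00'],M['m01']/M['m00']
    print('white',round(u,1),round(v,1),M['m00'],(pl('top',u,v,.04,c)*1000).round(1), (pl('top',u,v,.077,c)*1000).round(1))
def cen(mask,mn=6):
    cs,_=cv2.findContours(mask,0,1)
    for x in cs:
        M=cv2.moments(x)
        if M['m00']>=mn: yield M['m10']/M['m00'],M['m01']/M['m00'],M['m00'],x
for nm,lo,hi,z in (('dkred',(0,100,20),(12,255,140),.046),('amber',(12,120,120),(22,255,255),.038),('yellow',(23,120,120),(32,255,255),.1),('red',(0,180,150),(6,255,255),.09)):
    for u,v,a,x in cen(cv2.inRange(hsv,lo,hi)): print(nm,round(u,1),round(v,1),a,(pl('top',u,v,z,c)*1000).round(1))
E
```

```text
rig ((552.8851928710938, 149.03173828125), (198.65097045898438, 289.7518310546875), 11.554993629455566) [[427.0, 271.0], [485.0, -13.0], [679.0, 27.0], [621.0, 311.0]]
white 194.4 239.8 74.5 [487.5 236.9  40. ] [487.9 226.4  77. ]
white 192.8 205.9 233.0 [584.6 242.7  40. ] [581.9 232.   77. ]
white 222.0 199.9 231.0 [601.4 159.4  40. ] [598.2 151.2  77. ]
white 250.9 193.7 226.5 [618.8  76.5  40. ] [615.1  70.9  77. ]
dkred 330.3 252.7 55.5 [ 447.2 -151.    46. ]
dkred 332.5 216.7 52.0 [ 550.  -158.4   46. ]
amber 599.8 339.1 1480.5 [ 192.3 -923.6   38. ]
amber 637.5 316.7 45.0 [  254.1 -1038.     38. ]
amber 380.3 213.8 90.5 [ 557.7 -297.8   38. ]
amber 385.9 180.9 202.0 [ 653.9 -316.2   38. ]
yellow 252.4 234.4 51.0 [501.2  62.9 100. ]
yellow 315.2 143.6 402.5 [ 751.7 -110.1  100. ]
red 74.1 356.5 1089.0 [181.  536.7  90. ]
red 208.0 239.8 11.5 [487.7 185.7  90. ]
red 442.2 249.8 192.0 [ 453.8 -459.9   90. ]
red 226.7 140.0 11.0 [765.  137.1  90. ]
```

```bash
python3 - <<'E'
from h import *
t=cv2.imread('pics/top0.png');s=cv2.imread('pics/side0.png');ct=get_calibration('top');cs=get_calibration('side')
def blobs(img,lo,hi,mn=6,roi=None):
    m=cv2.inRange(cv2.cvtColor(img,cv2.COLOR_BGR2HSV),lo,hi)
    if roi: k=np.zeros_like(m);k[roi[1]:roi[3],roi[0]:roi[2]]=255;m&=k
    out=[]
    for x in cv2.findContours(m,0,1)[0]:
        M=cv2.moments(x)
        if M['m00']>=mn: out.append((M['m10']/M['m00'],M['m01']/M['m00'],M['m00'],x))
    return out
for nm,lo,hi in (('red',(0,180,120),(6,255,255)),('yel',(23,120,120),(32,255,255)),('amb',(10,120,120),(22,255,255))):
    print(nm,[(round(b[0],1),round(b[1],1),b[2]) for b in blobs(s,lo,hi)])
tb=blobs(t,(23,120,120),(32,255,255),roi=(160,160,300,280))[0]
sb=blobs(s,(23,120,120),(32,255,255),roi=(260,220,300,260))[0]
print('ball',tri(ray('top',*tb[:2]),ray('side',*sb[:2])).round(4))
T=read_state();Q=R.from_quat(T['eef_rot']);print('tool axes',Q.as_matrix().round(3).tolist())
w=get_calibration('wrist');print('cam in tool',Q.inv().apply(w['xyz']-T['ee_pos']).round(3),'look',Q.inv().apply(R.from_quat(w['attitude']).apply([0,0,-1])).round(3))
# relay: amber+white top
for roi in ((365,200,395,225),(370,165,405,197)):
    m=cv2.inRange(cv2.cvtColor(t,cv2.COLOR_BGR2HSV),(0,0,120),(180,255,255));k=np.zeros_like(m);k[roi[1]:roi[3],roi[0]:roi[2]]=255;m&=k
    x=max(cv2.findContours(m,0,1)[0],key=cv2.contourArea)
    P=np.array([pl('top',u,v,.038)[:2] for u,v in x.reshape(-1,2)],np.float32)*1000
    print(cv2.minAreaRect(P))
E
```

```text
red [(254.3, 270.6, 18.0), (243.3, 265.5, 15.0), (235.4, 265.7, 38.5), (178.7, 228.3, 21.0), (439.0, 192.7, 173.5)]
yel [(278.5, 233.6, 70.0), (264.2, 198.9, 311.0)]
amb [(366.6, 198.8, 112.5), (346.0, 183.6, 219.0), (623.8, 131.2, 218.0), (634.6, 116.5, 70.5)]
ball [0.5018 0.0629 0.1039]
tool axes [[-0.0, 0.361, -0.932], [0.001, -0.932, -0.361], [-1.0, -0.001, 0.0]]
cam in tool [-0.162 -0.001 -0.077] look [ 0.961 -0.     0.276]
((557.7619018554688, -297.7877502441406), (23.90099334716797, 38.917388916015625), 15.427720069885254)
((653.9031372070312, -316.1742248535156), (47.977813720703125, 41.56138610839844), 29.8729190826416)
```

```bash
python3 -m inch '[[[0.3,0.3,0,0,0,0.02,0.5],[0.7,0.6,0.1,0,0,0.04,0.5],[1,0.9,0.2,0,0,0.06,0.5],[1,0.9,0.2,0,0,0.06,0.5]]]' 5
python3 -m inch '[[[0.4,0.4,0,0,0,0.02,0.5],[0.8,0.7,0,0,0,0.04,0.5],[1,0.9,0,0,0,0.06,0.5],[1,0.9,0,0,0,0.06,0.5]]]'
python3 -m inch '[[[0.1,0.4,0,0,0,0.02,0.5],[0.1,0.8,0,0,0,0.04,0.5],[0.1,1,0,0,0,0.07,0.5],[0.1,1,0,0,0,0.07,0.5]]]'
```

```text
time: 0.55
ee_pos: [0.3512, -0.4704, 0.2479]
eef_rot: [0.658, 0.262, -0.656, 0.262]
ft_force: [0.3, -1.1, -0.0]
width: 0.063
time: 0.95
ee_pos: [0.4702, -0.3613, 0.2464]
eef_rot: [0.597, 0.38, -0.595, 0.38]
ft_force: [-0.3, 0.5, 0.1]
width: 0.0442
time: 1.35
ee_pos: [0.4784, -0.243, 0.2468]
eef_rot: [0.5, 0.501, -0.499, 0.5]
ft_force: [0.7, -0.9, 0.9]
width: 0.0432
```

```bash
for i in 1 2; do :; done
python3 -m inch '[[[0,0.4,0,0,0,0,0.5],[0,0.8,0,0,0,0,0.5],[0,1,0,0,0,0,0.5]]]'
python3 -m inch '[[[0,0.4,0,0,0,0,0.5],[0,0.8,0,0,0,0,0.5],[0,1,0,0,0,0,0.5]]]'
python3 -m inch '[[[0.1,0.4,0,0,0,0,0.5],[0.2,0.7,0,0,0,0,0.5],[0.2,0.8,0,0,0,0,0.5],[0.2,0.8,0,0,0,0,0.5]]]'
python3 - <<'E'
from h import *
T=read_state();print(T['ee_pos'],R.from_quat(T['eef_rot']).as_matrix()[:,1].round(3))
w=get_calibration('wrist');print(w['xyz'])
cv2.imwrite('pics/w1.png',camera('wrist')[:,:,::-1])
E
```

```text
time: 1.65
ee_pos: [0.4777, -0.1233, 0.2467]
eef_rot: [0.502, 0.499, -0.501, 0.499]
ft_force: [-0.1, 0.4, -0.1]
width: 0.0436
time: 1.95
ee_pos: [0.4775, -0.0032, 0.2468]
eef_rot: [0.502, 0.499, -0.501, 0.499]
ft_force: [-0.2, 0.2, -0.2]
width: 0.0433
time: 2.35
ee_pos: [0.5017, 0.0906, 0.2463]
eef_rot: [0.501, 0.499, -0.501, 0.498]
ft_force: [-0.3, -0.4, -0.6]
width: 0.044
[0.50166769 0.09057552 0.24630622] [ 1.    -0.005 -0.001]
[0.50245582 0.16721265 0.40837937]
```

View pics/w1.png

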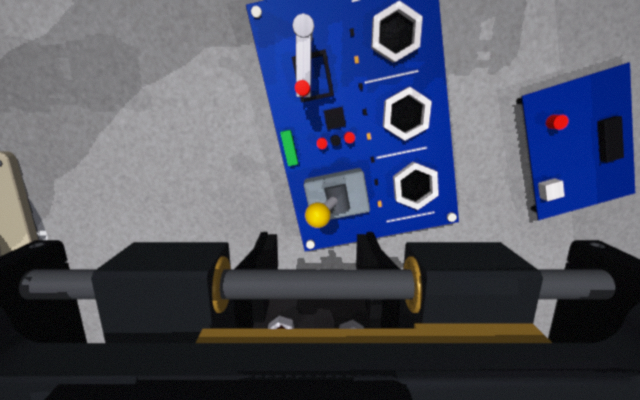

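The wrist view shows all three nests, at (397,32), (408,114) and (416,186), and the knob at (302,88). The post top is at (304,26) and the ball at (317,215). I measure from this.

```bash
python3 - <<'E'
from h import *
img=cv2.imread('pics/w1.png');w=get_calibration('wrist');S=4
crop(img,250,0,220,240,3,'pics/c4.png')
big=cv2.resize(img,None,fx=S,fy=S,interpolation=cv2.INTER_CUBIC);hsv=cv2.cvtColor(big,cv2.COLOR_BGR2HSV)
P=lambda u,v,z: pl('wrist',(u+.5)/S-.5,(v+.5)/S-.5,z,w)
def rep(nm,lo,hi,zs,mn):
    for x in cv2.findContours(cv2.inRange(hsv,lo,hi)[:230*S],0,1)[0]:
        M=cv2.moments(x)
        if M['m00']<mn*S*S: continue
        u,v=M['m10']/M['m00'],M['m01']/M['m00'];print(nm,round(u/S,1),round(v/S,1),round(M['m00']/S/S),[(P(u,v,z)[:2]*1000).round(1).tolist() for z in zs])
rep('red',(0,180,120),(6,255,255),(.103,),20)
rep('yel',(23,120,120),(32,255,255),(.1,),40)
white=cv2.inRange(hsv,(0,0,150),(180,70,255))
for x in cv2.findContours(white[:230*S],0,1)[0]:
    if cv2.contourArea(x)<1000*S*S: continue
    for z in (.04,):
        Q=np.array([P(*p,z)[:2] for p in x.reshape(-1,2)]);
        M=cv2.moments((Q*1e4).astype(np.float32).reshape(-1,1,2));c=np.array([M['m10'],M['m01']])/M['m00']/1e4
        d=Q-c;r=np.hypot(*d.T);a=np.arctan2(d[:,1],d[:,0])
        aa=np.linspace(-np.pi,np.pi,720,endpoint=False);o=np.argsort(a);rr=np.interp(aa,a[o],r[o],period=2*np.pi)
        f=(rr*np.exp(-6j*aa)).mean();print('hex outer',(c*1000).round(1),'corner angle mod60',round(np.degrees(-np.angle(f))/6%60,1) if 0 else round((np.degrees(np.angle(np.conj(f)))/6)%60,1),'amp',abs(f)/rr.mean(),'rmin/max',rr.min(),rr.max())
# hole
dk=cv2.inRange(hsv,(0,0,0),(180,255,90))
for x in cv2.findContours(dk[:230*S],0,1)[0]:
    if not 500*S*S<cv2.contourArea(x)<3000*S*S: continue
    Q=np.array([P(*p,.035)[:2] for p in x.reshape(-1,2)])
    M=cv2.moments((Q*1e4).astype(np.float32).reshape(-1,1,2));c=np.array([M['m10'],M['m01']])/M['m00']/1e4
    d=Q-c;r=np.hypot(*d.T);a=np.arctan2(d[:,1],d[:,0])
    aa=np.linspace(-np.pi,np.pi,720,endpoint=False);o=np.argsort(a);rr=np.interp(aa,a[o],r[o],period=2*np.pi)
    f=(rr*np.exp(-6j*aa)).mean();print('hole',(c*1000).round(1),'ang',round((np.degrees(np.angle(np.conj(f)))/6)%60,1),abs(f)/rr.mean(),rr.min(),rr.max())
# hinge guess
for uv in ((304,25),): print('hinge z.08',pl('wrist',*uv,.08,w).round(4))
E
```

```text
red 321.9 143.3 50 [[507.1, 133.0]]
red 349.3 137.4 53 [[533.0, 138.2]]
red 559.1 121.6 141 [[727.8, 150.9]]
red 302.8 88.1 150 [[490.0, 182.5]]
yel 317.8 214.8 443 [[502.7, 60.5]]
hex outer [619.8  74.4] corner angle mod60 38.0 amp 0.02858105223358593 rmin/max 0.02497316420043719 0.029129074961022527
hex outer [131.7  59.5] corner angle mod60 19.9 amp 0.04076368756462233 rmin/max 0.011014129775423232 0.058756952745410075
hex outer [603.3 157.5] corner angle mod60 28.4 amp 0.027901334244522246 rmin/max 0.025043352056900555 0.029094217965484576
hex outer [343.4 103.1] corner angle mod60 21.6 amp 0.02526836781297328 rmin/max 0.07122197674525002 0.19355273771747852
hex outer [586.9 240.8] corner angle mod60 29.3 amp 0.02883902776794397 rmin/max 0.024674554164623563 0.02864915434644298
hex outer [707.2 120.2] corner angle mod60 8.6 amp 0.1030578222553406 rmin/max 0.013520397109474194 0.14792922803767267
hole [620.8  73.9] ang 37.9 0.028126952941138008 0.016274476710102646 0.01981907438452833
hole [147.2  63.6] ang 32.9 0.19339721805337123 0.0034500297014342625 0.052724246330990376
hole [841.4 126.7] ang 16.8 0.03235361379469277 0.013644954601162173 0.029249232309833936
hole [748.9 100.8] ang 47.0 0.30743563445043687 0.004662889842330402 0.0767822874599512
hole [604.2 157.6] ang 28.2 0.02867188178069325 0.017026088810111313 0.020158540648580348
hole [506.2 195.5] ang 46.6 0.01889845734561149 0.004100939972879151 0.035277254181439566
hole [587.8 241.6] ang 29.4 0.02747924101774017 0.017323711714198928 0.0205797033761342
hinge z.08 [0.4917 0.2386 0.08  ]
```

View pics/c4.png

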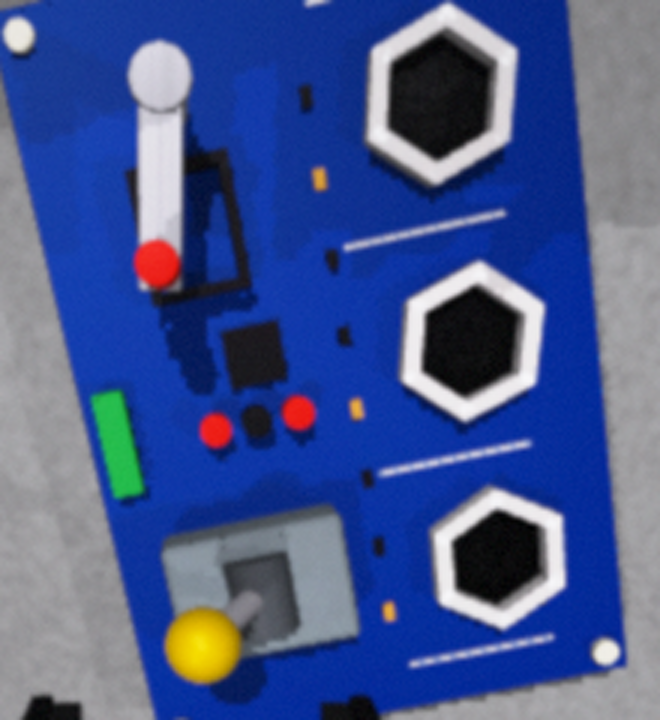

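```bash
python3 - <<'E'
from h import *
w=get_calibration('wrist')
k=tri(ray('top',208.0,239.8),ray('wrist',302.8,88.1));h=tri(ray('top',189.7,240.3),ray('wrist',303.3,25.3))
b=tri(ray('top',252.4,234.4),ray('wrist',317.8,214.8))
print(k,h,b,np.linalg.norm((k-h)[:2]))
for n,px in (('top',(208,239.8)),('wrist',(302.8,88.1))):print(pl(n,*px,.1))
ks=pl('side',235.4,262,.1);print('side',ks)
y=np.radians(11.55);ex=np.array([np.cos(y),np.sin(y)]);ey=np.array([-ex[1],ex[0]])
for p in (h,k,b): d=p[:2]-[.5529,.149];print(d@ex,d@ey)
E
```

```text
[0.48901423 0.18248517 0.10152954] [0.48835098 0.24387501 0.05868973] [0.50210589 0.06204921 0.10582646] 0.06139341825036481
[0.48767233 0.18309793 0.1       ]
[0.49028244 0.18235463 0.1       ]
side [0.48865443 0.18663693 0.1       ]
-0.04424576640896847 0.1058780180598123
-0.05588760192455454 0.04559850686162602
-0.06717509915510893 -0.07501992091379493
```

```bash
python3 -m inch '[[[-0.05,0.4,0,0,0,0,0.5],[-0.106,0.766,0,0,0,0,0.5],[-0.106,0.766,-0.4,0,0,0,0.5],[-0.106,0.766,-0.7,0,0,0,0.5],[-0.106,0.766,-0.7,0,0,0,0.5]]]'
python3 -m inch '[[[0,0,-0.3,0,0,0,0.5],[0,0,-0.6,0,0,0,0.5],[0,0,-0.67,0,0,0,0.5],[0,0,-0.67,0,0,0,0.5]]]'
python3 - <<'E'
from h import *
print(read_state()['ee_pos'])
cv2.imwrite('pics/w2.png',camera('wrist')[:,:,::-1]);cv2.imwrite('pics/s2.png',camera('side')[:,:,::-1])
crop(cv2.imread('pics/s2.png'),140,160,220,170,3,'pics/s2c.png')
E
```

```text
time: 2.9
ee_pos: [0.4871, 0.1776, 0.1584]
eef_rot: [-0.5, -0.498, 0.505, -0.497]
ft_force: [-0.5, 0.2, -0.2]
width: 0.0436
time: 3.3
ee_pos: [0.4896, 0.18, 0.0828]
eef_rot: [-0.502, -0.498, 0.503, -0.498]
ft_force: [0.9, 0.2, 0.5]
width: 0.0434
[0.48957558 0.17997258 0.0827911 ]
```

View pics/w2.png

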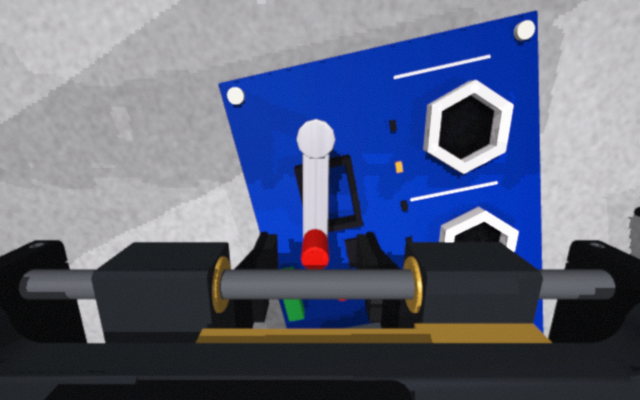

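View pics/s2c.png

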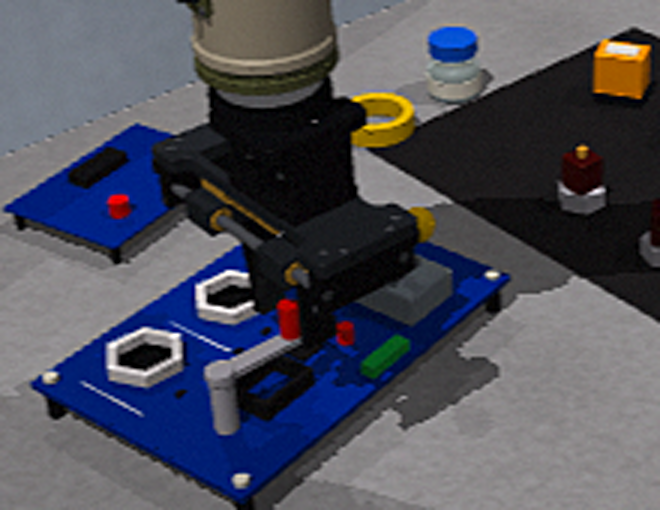

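```bash
python3 -m inch '[[[0,0.02,0,0,0,0,0.8],[0,0.02,0,0,0,0,1],[0,0.02,0,0,0,0,1],[0,0.02,0,0,0,0,1],[0,0.02,0,0,0,0,1]]]' 5
python3 -m inch '[[[-0.065,0.005,0,0,0,-0.0222,1],[-0.129,0.018,0,0,0,-0.0444,1],[-0.19,0.04,0,0,0,-0.0667,1],[-0.247,0.071,0,0,0,-0.0889,1],[-0.3,0.109,0,0,0,-0.1111,1],[-0.347,0.154,0,0,0,-0.1333,1],[-0.387,0.206,0,0,0,-0.1556,1],[-0.42,0.262,0,0,0,-0.1778,1],[-0.444,0.323,0,0,0,-0.2,1],[-0.46,0.386,0,0,0,-0.2222,1]]]'
```

```text
time: 3.9
ee_pos: [0.4892, 0.1835, 0.0823]
eef_rot: [0.502, 0.498, -0.502, 0.498]
ft_force: [-0.5, -0.9, 1.9]
width: 0.0138
time: 4.9
ee_pos: [0.4338, 0.2301, 0.0823]
eef_rot: [-0.705, -0.057, 0.705, -0.057]
ft_force: [0.8, -0.1, 0.6]
width: 0.0133
```

```bash
python3 -m inch '[[[-0.006,0.065,0,0,0,-0.0222,1],[-0.006,0.065,0,0,0,-0.0222,1],[-0.006,0.065,0,0,0,-0.0222,0.6],[-0.006,0.065,0,0,0,-0.0222,0.5],[-0.006,0.065,0,0,0,-0.0222,0.5],[-0.006,0.065,0.3,0,0,-0.0222,0.5],[-0.006,0.065,0.7,0,0,-0.0222,0.5],[-0.006,0.065,1,0,0,-0.0222,0.5]]]'
python3 -m inch '[[[0.4,-0.1,0.1,0,0,0.02,0.3],[0.8,-0.3,0.2,0,0,0.04,0.1],[1,-0.8,0.3,0,0,0.06,0],[1,-1,0.3,0,0,0.08,0]]]'
python3 - <<'E'
from h import *
T=read_state();print(T['ee_pos'],R.from_quat(T['eef_rot']).as_matrix()[:,1].round(3),get_calibration('wrist'))
cv2.imwrite('pics/t3.png',camera('top')[:,:,::-1]);cv2.imwrite('pics/w3.png',camera('wrist')[:,:,::-1])
E
```

```text
time: 5.7
ee_pos: [0.4335, 0.2376, 0.2046]
eef_rot: [0.707, 0.011, -0.707, 0.01]
ft_force: [1.0, -0.2, 0.1]
width: 0.0426
time: 6.1
ee_pos: [0.5552, 0.1155, 0.2385]
eef_rot: [0.682, 0.188, -0.682, 0.187]
ft_force: [-0.2, 0.3, -1.4]
width: 0.0677
[0.55518225 0.11548309 0.23848744] [ 0.511 -0.859 -0.   ] {'fx': 319.09848770079697, 'fy': 319.09848770079697, 'cx': 316.62525335379195, 'cy': 199.28093905538046, 'xyz': array([0.62065464, 0.15500405, 0.40056594]), 'attitude': array([-0.12084161,  0.06887973, -0.49021306,  0.86043247])}
```

View pics/w3.png

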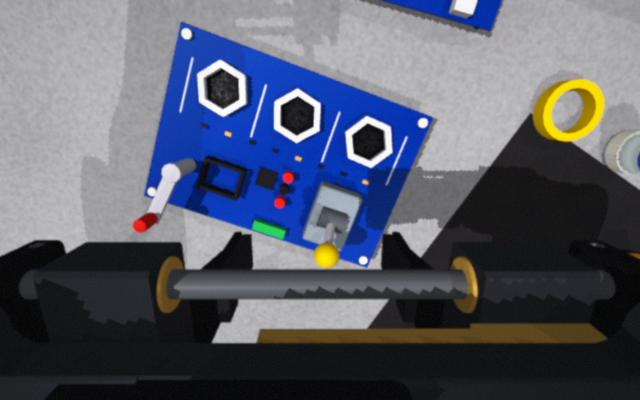

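View pics/t3.png

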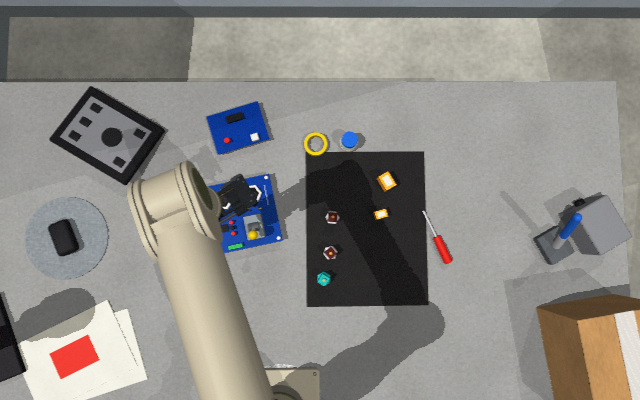

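The clamp stands open at about (165,195) and the socket at (222,178) is clear. From this second view I measure the socket and re-measure the nests.

```bash
cat > nests.py <<'E'
from h import *
def nests(img,w,n='wrist',S=4):
    big=cv2.resize(img,None,fx=S,fy=S,interpolation=cv2.INTER_CUBIC);hsv=cv2.cvtColor(big,cv2.COLOR_BGR2HSV)
    out=[]
    white=cv2.inRange(hsv,(0,0,150),(180,70,255));white[235*S:]=0
    for x in cv2.findContours(white,0,1)[0]:
        if not 600*S*S<cv2.contourArea(x)<5000*S*S: continue
        x=cv2.convexHull(x,returnPoints=True) if 0 else x
        Q=np.array([pl(n,(p[0]+.5)/S-.5,(p[1]+.5)/S-.5,.04,w)[:2] for p in x.reshape(-1,2)])
        M=cv2.moments((Q*1e4).astype(np.float32).reshape(-1,1,2));c=np.array([M['m10'],M['m01']])/M['m00']/1e4
        d=Q-c;r=np.hypot(*d.T);a=np.arctan2(d[:,1],d[:,0]);aa=np.linspace(-np.pi,np.pi,720,endpoint=False);o=np.argsort(a);rr=np.interp(aa,a[o],r[o],period=2*np.pi)
        if rr.max()>.035: continue
        f=(rr*np.exp(-6j*aa)).mean();out.append(((c*1000).round(1).tolist(),round((np.degrees(np.angle(np.conj(f)))/6)%60,1)))
    return out
E
python3 - <<'E'
from nests import *
img=cv2.imread('pics/w3.png');w=get_calibration('wrist')
print(nests(img,w))
S=4;crop(img,185,145,70,60,8,'pics/c5.png')
roi=(190,150,252,205)
sub=cv2.resize(img[roi[1]:roi[3],roi[0]:roi[2]],None,fx=S,fy=S,interpolation=cv2.INTER_CUBIC)
dk=cv2.inRange(cv2.cvtColor(sub,cv2.COLOR_BGR2HSV),(0,0,0),(180,255,60))
x=max(cv2.findContours(dk,0,1)[0],key=cv2.contourArea)
Q=np.array([pl('wrist',roi[0]+(p[0]+.5)/S-.5,roi[1]+(p[1]+.5)/S-.5,.042,w)[:2]*1000 for p in cv2.convexHull(x).reshape(-1,2)],np.float32);print(cv2.minAreaRect(Q))
E
```

```text
[([618.7, 79.6], np.float64(37.1)), ([756.0, -86.3], np.float64(32.5)), ([603.0, 162.6], np.float64(27.6)), ([587.4, 245.8], np.float64(28.7))]
((500.1357727050781, 204.15155029296875), (40.31840133666992, 50.11329650878906), 11.737199783325195)
```

View pics/c5.png

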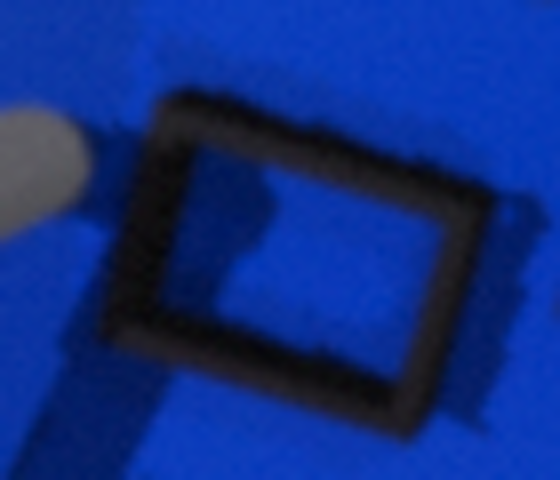

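```bash
python3 -m inch '[[[0,-0.4,0,0,0,0.02,0],[0,-0.8,0,0,0,0.04,0],[0,-1,0,0,0,0.06,0],[0,-1,0,0,0,0.08,0]]]'
python3 -m inch '[[[0,-0.4,0,0,0,0.02,0],[0,-0.8,0,0,0,0.04,0],[0,-1,0,0,0,0.06,0],[0,-1,0,0,0,0.08,0]]]'
python3 -m inch '[[[0,-0.4,0,0,0,0.02,0],[0,-0.8,0,0,0,0.04,0],[0,-1,0,0,0,0.047,0],[0,-1,0,0,0,0.047,0]]]'
python3 -m inch '[[[0,-0.4,0,0,0,0,0],[0.03,-0.8,0,0,0,0,0],[0.03,-0.8,0,0,0,0,0],[0.03,-0.8,0,0,0,0,0]]]'
cat > look.py <<'E'
import sys
from h import *
def settle_shot(name,tag):
    T=read_state();w=get_calibration(name);im=camera(name)[:,:,::-1].copy();w2=get_calibration(name)
    cv2.imwrite(f'pics/{tag}.png',im);np.savez(f'pics/{tag}.npz',**w)
    print(tag,'tcp',(T['ee_pos']*1000).round(1),'yaw',np.degrees(np.arctan2(*R.from_quat(T['eef_rot']).as_matrix()[[1,0],1])).round(2),'drift mm',(np.linalg.norm(w2['xyz']-w['xyz'])*1000).round(2),'f',T['ft_force'].round(1),'w',round(T['width'],4))
    return im,w
def load(tag):
    d=np.load(f'pics/{tag}.npz');return cv2.imread(f'pics/{tag}.png'),{k:(d[k] if d[k].shape else float(d[k])) for k in d}
E
python3 -c "
from look import *
settle_shot('wrist','w4')"
```

```text
time: 6.6
ee_pos: [0.5531, -0.0074, 0.2378]
eef_rot: [-0.615, -0.348, 0.616, -0.349]
ft_force: [-0.5, -0.2, -0.4]
width: 0.0867
time: 7.0
ee_pos: [0.5525, -0.1274, 0.2376]
eef_rot: [-0.508, -0.491, 0.51, -0.491]
ft_force: [-0.4, 0.4, -1.2]
width: 0.0869
time: 7.4
ee_pos: [0.5519, -0.2472, 0.2373]
eef_rot: [0.432, 0.56, -0.433, 0.559]
ft_force: [0.4, 0.3, 0.7]
width: 0.0869
time: 7.8
ee_pos: [0.5568, -0.3382, 0.2375]
eef_rot: [0.432, 0.561, -0.431, 0.56]
ft_force: [-0.2, 0.7, 0.7]
width: 0.0867
w4 tcp [ 556.8 -338.2  237.5] yaw 14.84 drift mm 1.47 f [-0.2  0.7  0.7] w 0.0867
```

View pics/w4.png

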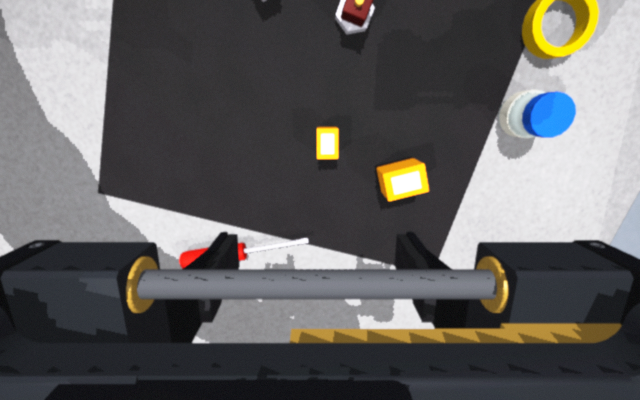

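Wrist view: the small amber relay is at (327,143) and the larger decoy at (403,180). I measure the relay here.

```bash
python3 - <<'E'
from look import *
img,w=load('w4');S=4;x0,y0,x1,y1=305,115,350,170
sub=cv2.resize(img[y0:y1,x0:x1],None,fx=S,fy=S,interpolation=cv2.INTER_CUBIC);hsv=cv2.cvtColor(sub,cv2.COLOR_BGR2HSV)
m=cv2.inRange(hsv,(0,0,130),(180,255,255))
for nm,m in (('all',m),('label',cv2.inRange(hsv,(0,0,200),(180,110,255)))):
    x=max(cv2.findContours(m,0,1)[0],key=cv2.contourArea)
    Q=np.array([pl('wrist',x0+(p[0]+.5)/S-.5,y0+(p[1]+.5)/S-.5,.038,w)[:2]*1000 for p in x.reshape(-1,2)],np.float32);print(nm,cv2.minAreaRect(Q))
E
```

```text
all ((559.1779174804688, -297.92315673828125), (26.135530471801758, 36.94475173950195), 14.754863739013672)
label ((559.2338256835938, -298.4659729003906), (15.836544036865234, 23.931217193603516), 14.930500030517578)
```

```bash
python3 -m inch '[[[0.015,0.33,0,0,0,0,0.45],[0.015,0.33,-0.4,0,0,0,0.45],[0.015,0.33,-0.8,0,0,0,0.45],[0.015,0.33,-1,0,0,0,0.45],[0.015,0.33,-1,0,0,0,0.45],[0.015,0.33,-1,0,0,0,0.45]]]' 20
python3 -c "
from look import *
settle_shot('wrist','w5')"
```

```text
time: 8.45
ee_pos: [0.5595, -0.2973, 0.1195]
eef_rot: [0.431, 0.561, -0.43, 0.561]
ft_force: [-0.0, 0.4, 0.2]
width: 0.0505
w5 tcp [ 559.5 -297.3  119.5] yaw 15.03 drift mm 0.99 f [-0.   0.4  0.2] w 0.0505
```

View pics/w5.png

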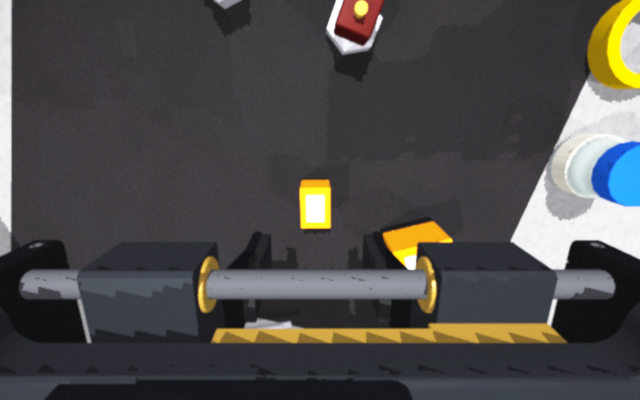

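```bash
python3 -m inch '[[[-0.002,-0.005,-0.4,0,0,0,0.45],[-0.002,-0.005,-0.75,0,0,0,0.45],[-0.002,-0.005,-0.846,0,0,0,0.45],[-0.002,-0.005,-0.846,0,0,0,0.45],[-0.002,-0.005,-0.846,0,0,0,0.9],[-0.002,-0.005,-0.846,0,0,0,0.9],[-0.002,-0.005,-0.846,0,0,0,0.9],[-0.002,-0.005,-0.846,0,0,0,0.9]]]' 20
python3 -m inch '[[[0,0,0.3,0,0,0,0.9],[0,0,0.7,0,0,0,0.9],[0,0,1,0,0,0,0.9],[0,0,1,0,0,0,0.9]]]'
python3 -c "
from look import *
settle_shot('wrist','w6')"
```

```text
time: 9.3
ee_pos: [0.559, -0.2997, 0.0178]
eef_rot: [0.431, 0.56, -0.431, 0.561]
ft_force: [0.8, 0.6, 7.9]
width: 0.0238
time: 9.7
ee_pos: [0.5613, -0.3004, 0.1432]
eef_rot: [0.431, 0.557, -0.43, 0.564]
ft_force: [0.5, -0.2, 0.2]
width: 0.024
w6 tcp [ 561.3 -300.4  143.2] yaw 14.92 drift mm 3.12 f [ 0.5 -0.2  0.2] w 0.024
```

View pics/w6.png

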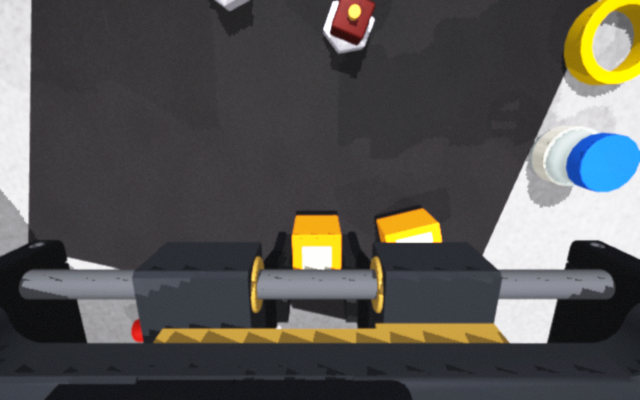

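```bash
python3 -m inch '[[[0,0.3,0.4,0,0,-0.009,0.9],[0,0.7,0.5,0,0,-0.009,0.9],[0,1,0.5,0,0,-0.009,0.9]]]'
python3 -m inch '[[[-0.1,0.4,0,0,0,0,0.9],[-0.2,0.8,0,0,0,0,0.9],[-0.2,1,0,0,0,0,0.9]]]'
python3 -m inch '[[[-0.1,0.4,0,0,0,0,0.9],[-0.2,0.8,0,0,0,0,0.9],[-0.2,1,0,0,0,0,0.9]]]'
python3 -m inch '[[[-0.05,0.3,0,0,0,0,0.9],[-0.1,0.65,0,0,0,0,0.9],[-0.1,0.65,0,0,0,0,0.9],[-0.1,0.65,0,0,0,0,0.9],[-0.1,0.65,0,0,0,0,0.9],[-0.1,0.65,0,0,0,0,0.9]]]'
python3 - <<'E'
from look import *
from nests import nests
img,w=settle_shot('wrist','w7');print(nests(img,w))
E
```

```text
time: 10.05
ee_pos: [0.559, -0.1779, 0.1982]
eef_rot: [0.447, 0.547, -0.446, 0.549]
ft_force: [1.8, 0.4, -0.4]
width: 0.0241
time: 10.35
ee_pos: [0.5326, -0.0547, 0.1959]
eef_rot: [0.445, 0.55, -0.445, 0.549]
ft_force: [-0.1, 1.0, -0.1]
width: 0.0239
time: 10.65
ee_pos: [0.5082, 0.0651, 0.1959]
eef_rot: [0.445, 0.55, -0.445, 0.549]
ft_force: [0.7, -0.4, -0.2]
width: 0.0238
time: 11.25
ee_pos: [0.4986, 0.1372, 0.1962]
eef_rot: [0.447, 0.548, -0.447, 0.548]
ft_force: [0.2, -0.5, -0.6]
width: 0.0237
w7 tcp [498.6 137.2 196.2] yaw 11.56 drift mm 0.21 f [ 0.2 -0.5 -0.6] w 0.0237
[([603.0, 160.0], np.float64(28.5)), ([586.5, 243.2], np.float64(29.5))]
```

View pics/w7.png

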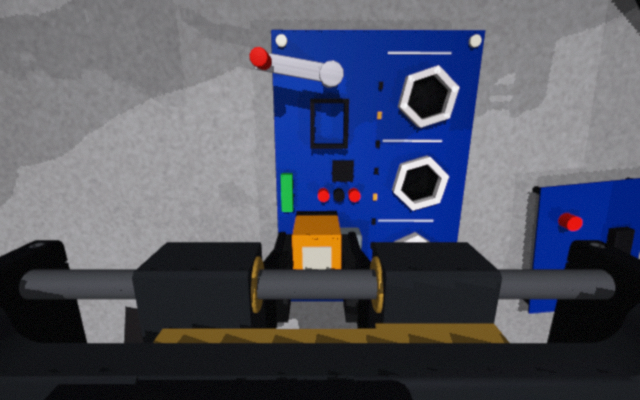

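Settled view: the socket is clear at (329,125) and the relay is held square. I measure the socket.

```bash
python3 - <<'E'
from look import *
img,w=load('w7');S=4;x0,y0,x1,y1=303,88,356,160
crop(img,290,80,80,85,7,'pics/c7.png')
sub=cv2.resize(img[y0:y1,x0:x1],None,fx=S,fy=S,interpolation=cv2.INTER_CUBIC)
hsv=cv2.cvtColor(sub,cv2.COLOR_BGR2HSV)
dk=cv2.inRange(hsv,(0,0,0),(180,255,75))
cs,_=cv2.findContours(dk,cv2.RETR_CCOMP,1);cs=sorted(cs,key=cv2.contourArea)[-3:]
for x in cs:
  for z in (.044,.03):
    Q=np.array([pl('wrist',x0+(p[0]+.5)/S-.5,y0+(p[1]+.5)/S-.5,z,w)[:2]*1000 for p in x.reshape(-1,2)],np.float32);print(z,cv2.minAreaRect(Q))
# predicted
for c in ((.4983,.197),(.5,.2)):
  print(proj('wrist',np.array([*c,.03]),w),proj('wrist',np.array([*c,.044]),w))
E
```

```text
0.044 ((497.86212158203125, 200.04855346679688), (28.864412307739258, 37.35629653930664), 11.476273536682129)
0.03 ((498.490234375, 199.49468994140625), (30.150524139404297, 39.02077865600586), 11.476274490356445)
0.044 ((497.5985107421875, 202.23036193847656), (37.28924560546875, 52.71125793457031), 12.177244186401367)
0.03 ((498.2149353027344, 201.77369689941406), (38.950706481933594, 55.05986785888672), 12.177148818969727)
[327.71152844 125.92495348] [328.1989796 126.7456864]
[329.99572724 123.26375801] [330.58467763 123.9695103 ]
```

View pics/c7.png

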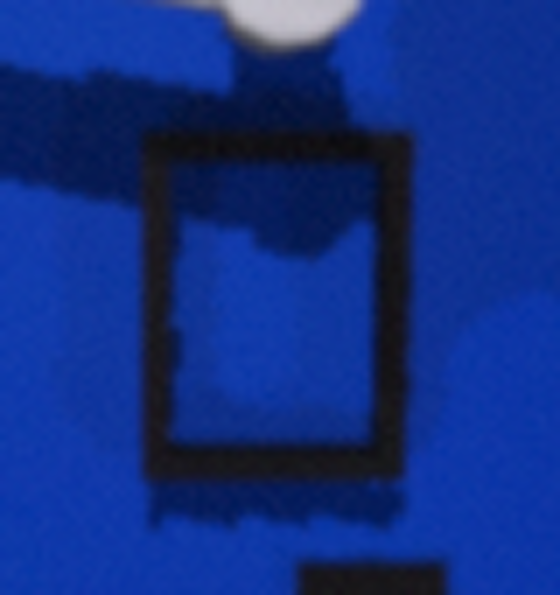

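```bash
python3 - <<'E'
from look import *
img,w=load('w7');crop(img,280,200,75,75,7,'pics/c8.png')
T=np.array([.4986,.1372,.1962]);y=np.radians(11.56);ey=np.array([-np.sin(y),np.cos(y),0])
for d in (0,.0015,.003):
    for h in (0,.038): p=T+ey*(.017+d)+[0,0,h-.0178];print(d,h,proj('wrist',p,w))
E
```

```text
0 0 [315.80977157 211.97693845]
0 0.038 [315.62334875 237.01165985]
0.0015 0 [315.80430251 209.5703661 ]
0.0015 0.038 [315.61606064 234.09683218]
0.003 0 [315.79880932 207.15317377]
0.003 0.038 [315.60873263 231.16605149]
```

View pics/c8.png

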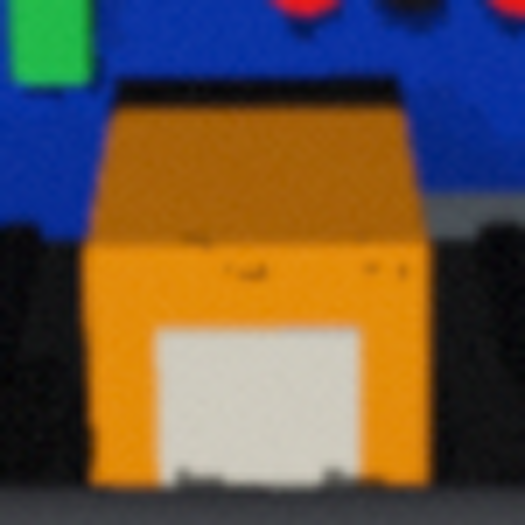

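```bash
python3 -m inch '[[[0,0.3,0,0,0,0,0.9],[-0.002,0.515,0,0,0,0,0.9],[-0.002,0.515,-0.4,0,0,0,0.9],[-0.002,0.515,-0.8,0,0,0,0.9],[-0.002,0.515,-1,0,0,0,0.9],[-0.002,0.515,-1,0,0,0,0.9],[-0.002,0.515,-1,0,0,0,0.9]]]'
python3 -c "
from look import *
settle_shot('wrist','w8')"
```

```text
time: 12.0
ee_pos: [0.4986, 0.2003, 0.0774]
eef_rot: [0.447, 0.548, -0.447, 0.548]
ft_force: [0.8, 0.0, -0.3]
width: 0.0241
w8 tcp [498.6 200.3  77.4] yaw 11.64 drift mm 0.96 f [ 0.8  0.  -0.3] w 0.0241
```

View pics/w8.png

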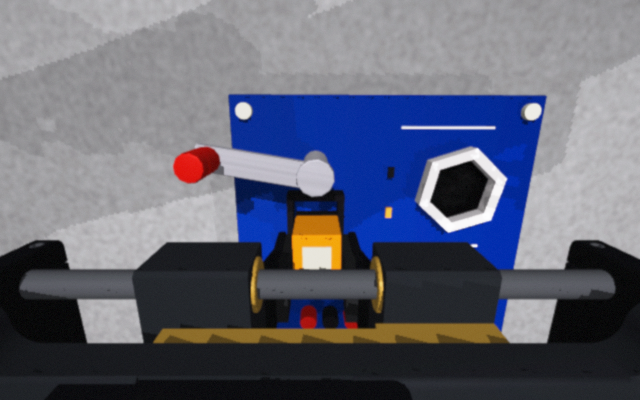

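```bash
python3 -m inch '[[[0,-0.006,-0.08,0,0,0,0.9],[0,-0.006,-0.12,0,0,0,0.9],[0,-0.006,-0.16,0,0,0,0.9],[0,-0.006,-0.2,0,0,0,0.9],[0,-0.006,-0.235,0,0,0,0.9],[0,-0.006,-0.235,0,0,0,0.9],[0,-0.006,-0.235,0,0,0,0.9]]]'
python3 -c "
from look import *
settle_shot('wrist','w9');settle_shot('side','s9');crop(cv2.imread('pics/s9.png'),170,210,120,110,5,'pics/s9c.png')"
```

```text
time: 12.75
ee_pos: [0.4981, 0.1998, 0.0484]
eef_rot: [0.446, 0.548, -0.446, 0.548]
ft_force: [1.0, 0.3, -0.2]
width: 0.024
w9 tcp [498.1 199.8  48.4] yaw 11.69 drift mm 0.08 f [ 1.   0.3 -0.2] w 0.024
s9 tcp [498.2 199.8  48.5] yaw 11.69 drift mm 0.0 f [-0.3  0.3 -1.2] w 0.0237
```

View pics/s9c.png

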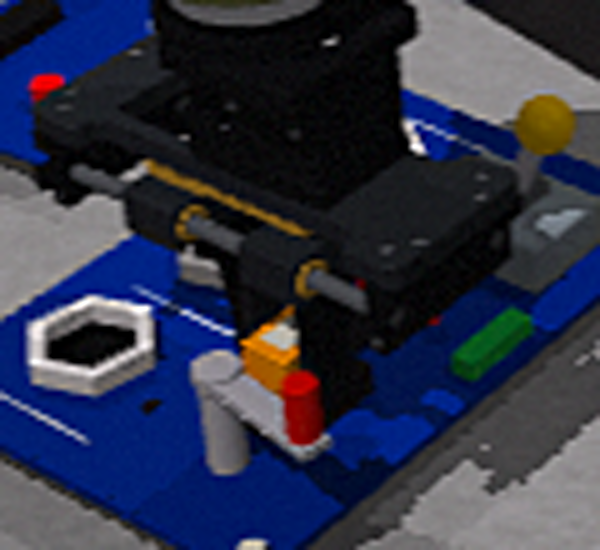

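View pics/w9.png

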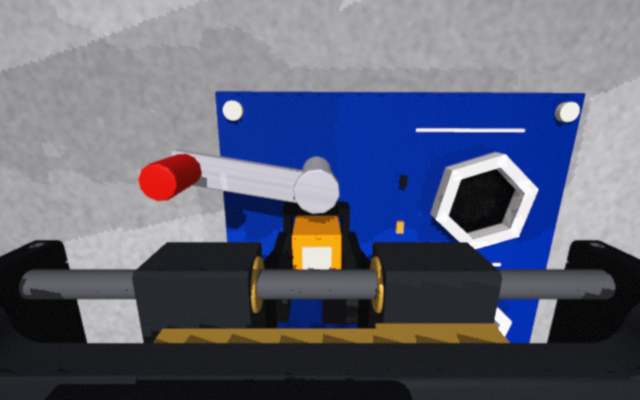

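```bash
python3 -m inch '[[[0,0,-0.005,0,0,0,0.9],[0,0,-0.005,0,0,0,0.6],[0,0,-0.005,0,0,0,0.6],[0,0,-0.005,0,0,0,0.6],[0,0,0.3,0,0,0,0.6],[0,0,0.7,0,0,0,0.6],[0,0,1,0,0,0,0.6],[0,0,1,0,0,0,0.6]]]'
python3 -m inch '[[[0,-0.3,0.2,0,0,0,0.6],[0,-0.5,0.2,0,0,0,0.6],[0,-0.5,0.2,0,0,0,0.6],[0,-0.5,0.2,0,0,0,0.6]]]'
python3 -c "
from look import *
settle_shot('wrist','w10')"
```

```text
time: 13.65
ee_pos: [0.5005, 0.2012, 0.1736]
eef_rot: [0.449, 0.547, -0.444, 0.55]
ft_force: [0.2, -0.1, 0.3]
width: 0.0345
time: 14.05
ee_pos: [0.4981, 0.1394, 0.192]
eef_rot: [0.447, 0.548, -0.447, 0.548]
ft_force: [-0.6, 0.7, 0.1]
width: 0.0347
w10 tcp [498.1 139.4 192. ] yaw 11.62 drift mm 0.83 f [-0.6  0.7  0.1] w 0.0347
```

View pics/w10.png

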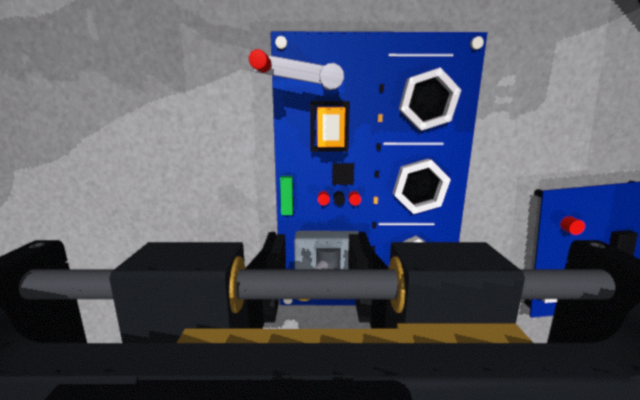

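Relay seated in its socket at (331,127). Next: close the clamp by gripping the knob at (259,60) and reversing the arc.

```bash
python3 -m inch '[[[-0.1,0.2,0,0,0,-0.0222,0.5],[-0.2,0.4,0,0,0,-0.0444,0.5],[-0.3,0.6,0,0,0,-0.0667,0.5],[-0.4,0.7,0,0,0,-0.0889,0.5],[-0.5,0.8,0,0,0,-0.1111,0.5],[-0.537,0.814,0,0,0,-0.1333,0.5],[-0.537,0.814,0,0,0,-0.1556,0.5],[-0.537,0.814,0,0,0,-0.1778,0.5],[-0.537,0.814,0,0,0,-0.2,0.5],[-0.537,0.814,0,0,0,-0.2222,0.5]]]'
python3 -m inch '[[[0,0,0,0,0,-0.022,0.5],[0,0,0,0,0,-0.044,0.5],[0,0,0,0,0,-0.0545,0.5],[0,0,0,0,0,-0.0545,0.5],[0,0,0,0,0,-0.0545,0.5]]]'
python3 -c "
from look import *
settle_shot('wrist','w11');w=get_calibration('wrist');print(proj('wrist',np.array([.434,.2365,.1015]),w))"
```

```text
time: 15.1
ee_pos: [0.433, 0.2387, 0.192]
eef_rot: [-0.694, -0.132, 0.695, -0.132]
ft_force: [0.3, 0.5, -0.2]
width: 0.0436
time: 15.6
ee_pos: [0.4333, 0.2382, 0.1921]
eef_rot: [-0.707, -0.014, 0.707, -0.014]
ft_force: [0.7, -0.3, 0.2]
width: 0.0436
w11 tcp [433.3 238.2 192.1] yaw -87.72 drift mm 0.26 f [ 0.7 -0.3  0.2] w 0.0436
[319.62837702 202.79839197]
```

View pics/w11.png

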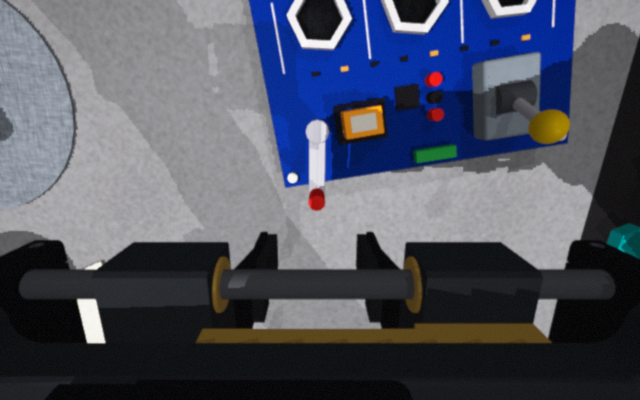

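```bash
python3 -m inch '[[[0,0,-0.35,0,0,0,0.5],[0.005,0,-0.7,0,0,0,0.5],[0.005,0,-0.917,0,0,0,0.5],[0.005,0,-0.917,0,0,0,0.5],[0.005,0,-0.917,0,0,0,0.9],[0.005,0,-0.917,0,0,0,1],[0.005,0,-0.917,0,0,0,1],[0.005,0,-0.917,0,0,0,1]]]' 5
python3 -m inch '[[[0.006,-0.065,0,0,0,0.0222,1],[0.022,-0.128,0,0,0,0.0444,1],[0.046,-0.19,0,0,0,0.0667,1],[0.08,-0.245,0,0,0,0.0889,1],[0.119,-0.297,0,0,0,0.1111,1],[0.167,-0.342,0,0,0,0.1333,1],[0.22,-0.38,0,0,0,0.1556,1],[0.277,-0.411,0,0,0,0.1778,1],[0.338,-0.434,0,0,0,0.2,1],[0.401,-0.448,0,0,0,0.2222,1]]]'
```

```text
time: 16.45
ee_pos: [0.435, 0.2377, 0.0835]
eef_rot: [0.708, 0.013, -0.706, 0.013]
ft_force: [-0.1, 0.3, -1.0]
width: 0.0192
time: 17.45
ee_pos: [0.4833, 0.1853, 0.0834]
eef_rot: [0.533, 0.466, -0.531, 0.466]
ft_force: [0.3, 8.2, -1.2]
width: 0.0136
```

```bash
python3 -m inch '[[[0.065,-0.003,0,0,0,0.0222,1],[0.13,0,0,0,0,0.0444,1],[0.165,0.003,0,0,0,0.056,1],[0.17,0.003,0,0,0,0.056,1],[0.17,0.003,0,0,0,0.056,1]]]'
python3 -m inch '[[[0,0,0,0,0,0,0.6],[0,0,0,0,0,0,0.5],[0,0,0,0,0,0,0.5],[0,0,0.3,0,0,0,0.5],[0,0,0.7,0,0,0,0.5],[0,-0.2,1,0,0,0,0.5],[0,-0.5,1,0,0,0,0.5],[0,-0.5,1,0,0,0,0.5],[0,-0.5,1,0,0,0,0.5]]]'
python3 -c "
from look import *
settle_shot('wrist','w12');crop(cv2.imread('pics/w12.png'),250,20,220,240,3,'pics/w12c.png')"
```

```text
time: 17.95
ee_pos: [0.501, 0.1852, 0.0826]
eef_rot: [0.443, 0.552, -0.444, 0.55]
ft_force: [-8.4, 1.7, 5.6]
width: 0.0136
time: 18.85
ee_pos: [0.5031, 0.123, 0.2025]
eef_rot: [0.445, 0.55, -0.445, 0.55]
ft_force: [-0.0, 0.9, -0.2]
width: 0.0438
w12 tcp [503.1 123.  202.5] yaw 12.08 drift mm 1.11 f [-0.   0.9 -0.2] w 0.0438
```

View pics/w12c.png

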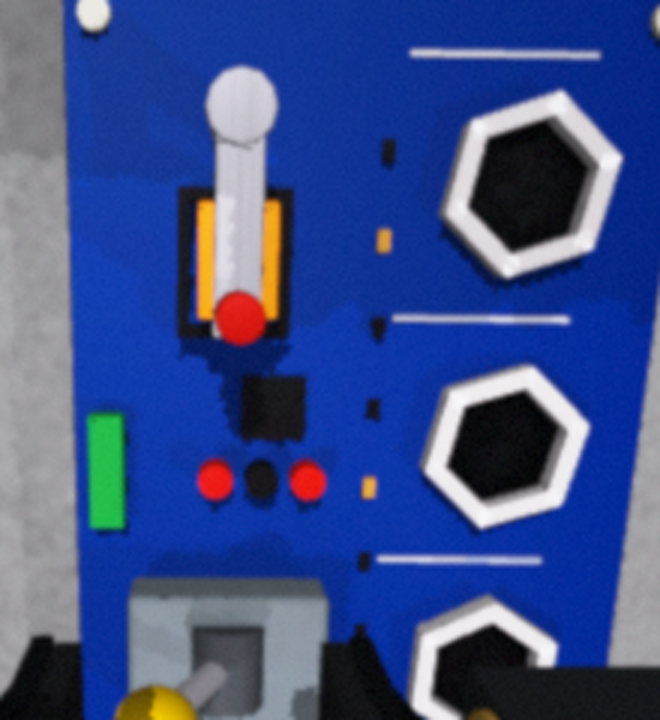

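Clamp shut against its stop (felt 8 N), with the arm lying straight across the relay. Now the rectifiers.

```bash
python3 -m inch '[[[0,-0.4,0.2,0,0,0,0.3],[0,-0.8,0.3,0,0,0,0.3],[0,-1,0.3,0,0,0,0.3]]]'
python3 -m inch '[[[0,-0.4,0,0,0,0,0.3],[0,-0.8,0,0,0,0,0.3],[0,-1,0,0,0,0,0.3]]]'
python3 -m inch '[[[0,-0.4,0,0,0,0,0.3],[0,-0.8,0,0,0,0,0.3],[0,-0.9,0,0,0,0,0.3],[0,-0.9,0,0,0,0,0.3],[0,-0.9,0,0,0,0,0.3]]]'
python3 -c "
from look import *
settle_shot('wrist','w13')"
```

```text
time: 19.2
ee_pos: [0.5035, 0.0017, 0.2396]
eef_rot: [0.444, 0.549, -0.444, 0.551]
ft_force: [-0.2, -0.2, -0.6]
width: 0.0578
time: 19.5
ee_pos: [0.5025, -0.1193, 0.2378]
eef_rot: [0.444, 0.55, -0.445, 0.55]
ft_force: [-0.8, 1.2, -0.5]
width: 0.0611
time: 20.0
ee_pos: [0.5035, -0.2218, 0.2381]
eef_rot: [0.444, 0.551, -0.443, 0.551]
ft_force: [0.6, 1.3, -0.2]
width: 0.0612
w13 tcp [ 503.5 -221.8  238.1] yaw 12.36 drift mm 0.46 f [ 0.6  1.3 -0.2] w 0.0612
```

View pics/w13.png

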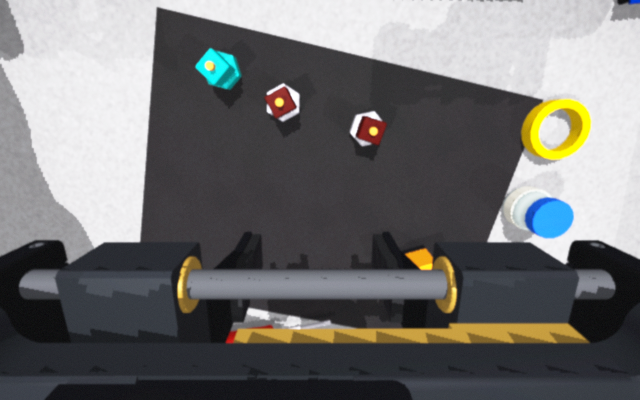

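The dark red rectifiers are at (283,103) and (368,130), and the turquoise decoy at (219,68) is ignored. I measure both rectifiers.

```bash
cat > rect.py <<'E'
from look import *
def rects(tag,x0,y0,x1,y1,S=6):
    img,w=load(tag)
    sub=cv2.resize(img[y0:y1,x0:x1],None,fx=S,fy=S,interpolation=cv2.INTER_CUBIC);hsv=cv2.cvtColor(sub,cv2.COLOR_BGR2HSV)
    P=lambda p,z:pl('wrist',x0+(p[0]+.5)/S-.5,y0+(p[1]+.5)/S-.5,z,w)[:2]*1000
    red=cv2.inRange(hsv,(0,100,85),(12,255,200))|cv2.inRange(hsv,(170,100,85),(180,255,200))
    st=cv2.inRange(hsv,(18,100,120),(32,255,255))
    for x in cv2.findContours(st,0,1)[0]:
        if cv2.contourArea(x)<10*S*S: continue
        M=cv2.moments(x);print(' stub',P((M['m10']/M['m00'],M['m01']/M['m00']),.054).round(1))
    for x in cv2.findContours(red|st,0,1)[0]:
        if cv2.contourArea(x)<100*S*S: continue
        Q=np.array([P(p,.046) for p in cv2.convexHull(x).reshape(-1,2)],np.float32);r=cv2.minAreaRect(Q);print(' top',np.round(r[0],1),np.round(r[1],1),round(r[2],1))
    cv2.imwrite(f'pics/{tag}_r{x0}.png',cv2.resize(sub,None,fx=1.5,fy=1.5))
    return sub
E
python3 - <<'E'
from rect import *
rects('w13',255,75,310,130);rects('w13',340,100,395,155)
a=cv2.imread('pics/w13_r255.png');b=cv2.imread('pics/w13_r340.png');cv2.imwrite('pics/w13r.png',cv2.resize(np.hstack([a,b]),(800,400)))
E
```

```text
stub [ 448.4 -149.5]
 top [ 448.3 -149.6] [25.9 25.7] 39.0
 stub [ 551.4 -157.2]
 top [ 551.4 -157.2] [25.9 26.1] 85.1
```

View pics/w13r.png

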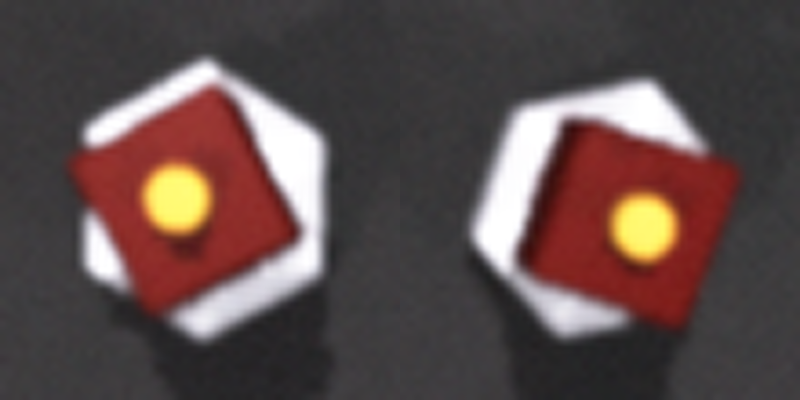

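```bash
python3 -m inch '[[[0.2,0.3,0,0,0,-0.024,0.4],[0.4,0.538,0,0,0,-0.048,0.4],[0.4,0.538,-0.3,0,0,-0.048,0.4],[0.4,0.538,-0.7,0,0,-0.048,0.4],[0.4,0.538,-1,0,0,-0.048,0.4],[0.4,0.538,-1,0,0,-0.048,0.4],[0.4,0.538,-1,0,0,-0.048,0.4]]]' 25
python3 - <<'E'
from look import *
im,w=settle_shot('wrist','w14')
print(proj('wrist',np.array([.5514,-.1572,.054]),w))
E
```

```text
time: 20.75
ee_pos: [0.5514, -0.1579, 0.1196]
eef_rot: [0.521, 0.478, -0.521, 0.478]
ft_force: [0.1, 0.2, 1.0]
width: 0.0521
w14 tcp [ 551.4 -157.9  119.6] yaw -4.94 drift mm 1.24 f [0.1 0.2 1. ] w 0.0521
[316.19050195 212.77683666]
```

View pics/w14.png

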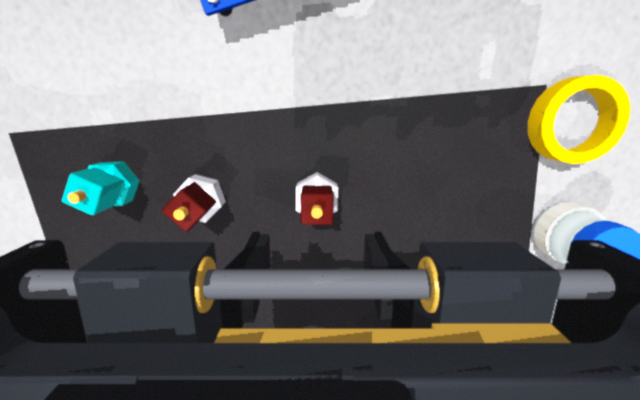

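```bash
python3 -m inch '[[[0,0.005,-0.4,0,0,0,0.4],[0,0.005,-0.75,0,0,0,0.4],[0,0.005,-0.83,0,0,0,0.4],[0,0.005,-0.83,0,0,0,0.4],[0,0.005,-0.83,0,0,0,0.9],[0,0.005,-0.83,0,0,0,0.9],[0,0.005,-0.83,0,0,0,0.9],[0,0.005,-0.83,0,0,0,0.9]]]' 30
python3 -m inch '[[[0,0,0.3,0,0,0.009,0.9],[0,0,0.7,0,0,0.009,0.9],[0,0,1,0,0,0.009,0.9],[0,0,1,0,0,0.009,0.9]]]'
```

```text
time: 21.6
ee_pos: [0.5515, -0.1591, 0.0199]
eef_rot: [0.522, 0.477, -0.521, 0.478]
ft_force: [-0.7, -0.3, 0.0]
width: 0.0279
time: 22.0
ee_pos: [0.5537, -0.1591, 0.1444]
eef_rot: [0.509, 0.489, -0.507, 0.495]
ft_force: [1.4, 0.2, -1.8]
width: 0.026
```

```bash
python3 -m inch '[[[0.1,0.4,0.3,0,0,0,0.9],[0.2,0.8,0.5,0,0,0,0.9],[0.2,1,0.5,0,0,0,0.9]]]'
python3 -m inch '[[[0.1,0.4,0,0,0,0,0.9],[0.2,0.8,0,0,0,0,0.9],[0.2,1,0,0,0,0,0.9],[0.2,1,0,0,0,0,0.9],[0.2,1,0,0,0,0,0.9],[0.2,1,0,0,0,0,0.9]]]'
python3 - <<'E'
from look import *
from nests import nests
img,w=settle_shot('wrist','w15');print(nests(img,w))
T=read_state()['ee_pos'];y=np.radians(-1.7);ey=np.array([-np.sin(y),np.cos(y),0])
for d in (0,.002): print(d,proj('wrist',T+ey*(.013+d)+[0,0,.026],w),proj('wrist',T+ey*(.0208+d)+[0,0,-.02],w))
crop(img,260,190,110,90,6,'pics/c15.png')
E
```

```text
time: 22.3
ee_pos: [0.576, -0.0367, 0.2008]
eef_rot: [0.509, 0.491, -0.507, 0.493]
ft_force: [-0.1, 0.8, -1.2]
width: 0.0257
time: 22.9
ee_pos: [0.5988, 0.0795, 0.1982]
eef_rot: [-0.508, -0.491, 0.509, -0.492]
ft_force: [-0.9, 0.2, -1.7]
width: 0.0258
w15 tcp [598.8  79.5 198.2] yaw -1.93 drift mm 0.24 f [-0.9  0.2 -1.7] w 0.0258
[([620.2, 77.1], np.float64(37.6)), ([603.4, 159.7], np.float64(28.4)), ([586.3, 230.3], np.float64(12.7))]
0 [316.12450499 250.57241181] [316.16073047 205.24709592]
0.002 [316.09949108 246.61361252] [316.14136416 202.03260178]
```

View pics/w15.png

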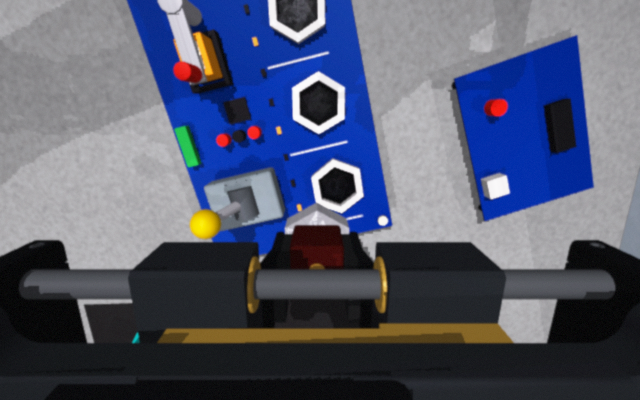

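View pics/c15.png

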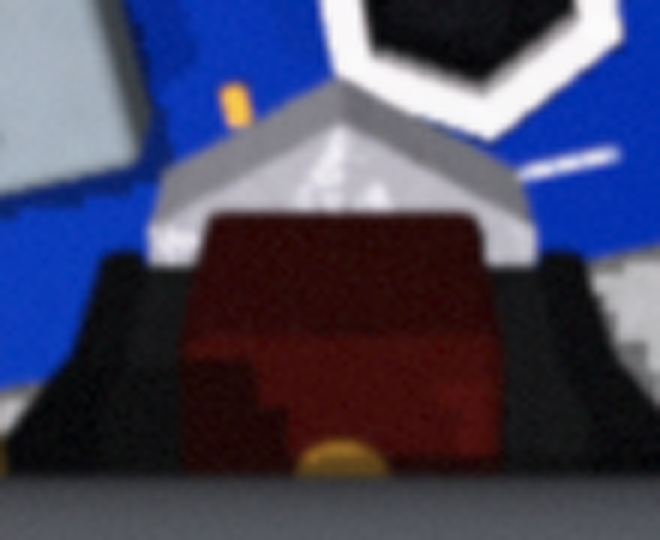

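```bash
python3 -m inch '[[[0.032,0.35,0,0,0,0,0.9],[0.032,0.656,0,0,0,0,0.9],[0.032,0.656,-0.4,0,0,0,0.9],[0.032,0.656,-0.8,0,0,0,0.9],[0.032,0.656,-1,0,0,0,0.9],[0.032,0.656,-1,0,0,0,0.9],[0.032,0.656,-1,0,0,0,0.9],[0.032,0.656,-1,0,0,0,0.9]]]'
python3 - <<'E'
from look import *
im,w=settle_shot('wrist','w16');im,w=settle_shot('side','s16');crop(im,170,210,110,90,6,'pics/c16.png')
E
```

```text
time: 23.75
ee_pos: [0.6041, 0.1599, 0.0811]
eef_rot: [0.509, 0.491, -0.507, 0.492]
ft_force: [0.4, 0.2, -2.2]
width: 0.0258
w16 tcp [604.1 159.9  81.1] yaw -1.87 drift mm 0.14 f [ 0.4  0.2 -2.2] w 0.0258
s16 tcp [604.1 160.   81.1] yaw -1.86 drift mm 0.0 f [ 0.6  0.4 -1.9] w 0.0258
```

View pics/w16.png

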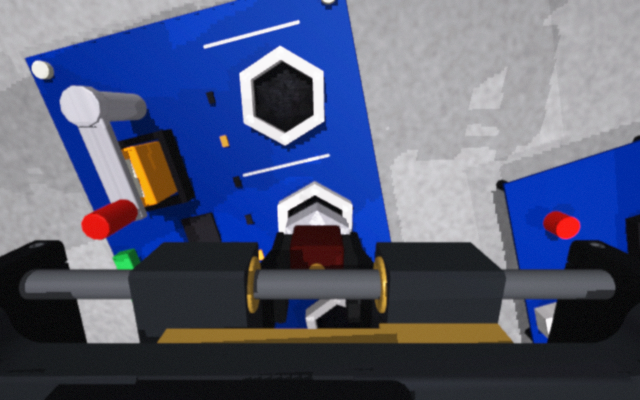

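View pics/c16.png

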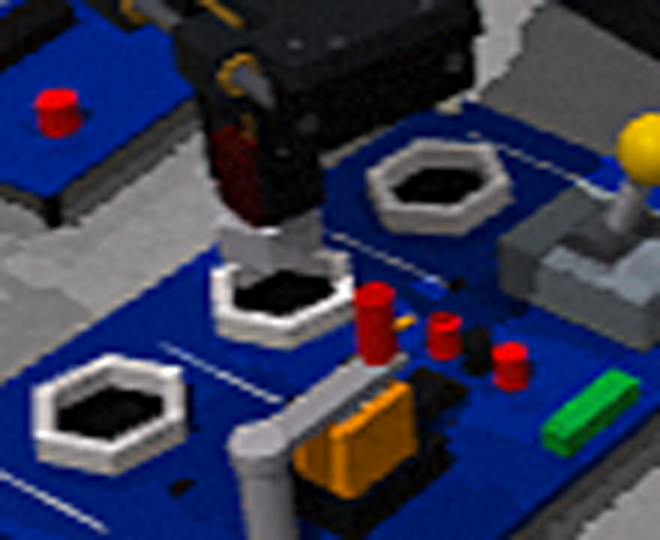

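```bash
python3 -m inch '[[[-0.012,-0.014,-0.05,0,0,0,0.9],[-0.012,-0.014,-0.1,0,0,0,0.9],[-0.012,-0.014,-0.15,0,0,0,0.9],[-0.012,-0.014,-0.17,0,0,0,0.9],[-0.012,-0.014,-0.19,0,0,0,0.9],[-0.012,-0.014,-0.19,0,0,0,0.9]]]'
```

```text
time: 24.45
ee_pos: [0.6023, 0.1583, 0.0559]
eef_rot: [0.509, 0.492, -0.507, 0.492]
ft_force: [6.2, 1.4, -3.0]
width: 0.0257
```

```bash
python3 -m inch '[[[0,0,-0.015,0,0,0,0.9],[0,0,-0.03,0,0,0,0.9],[0,0,-0.05,0,0,0,0.9],[0,0,-0.05,0,0,0,0.9],[0,0,-0.05,0,0,0,0.9]]]'
```

```text
time: 24.95
ee_pos: [0.6022, 0.1582, 0.0509]
eef_rot: [0.508, 0.491, -0.507, 0.492]
ft_force: [2.1, -1.2, 6.5]
width: 0.0256
```

```bash
python3 -m inch '[[[0,0,-0.008,0,0,0,0.9],[0,0,-0.016,0,0,0,0.9],[0,0,-0.016,0,0,0,0.9]]]'
python3 - <<'E'
from look import *
im,w=settle_shot('wrist','w17');crop(im,250,170,130,110,5,'pics/c17w.png');im,w=settle_shot('side','s17');crop(im,170,210,110,90,6,'pics/c17.png')
E
```

```text
time: 25.25
ee_pos: [0.6023, 0.1582, 0.0508]
eef_rot: [0.508, 0.491, -0.508, 0.493]
ft_force: [-5.7, -4.8, 25.3]
width: 0.0256
w17 tcp [602.3 158.2  50.8] yaw -1.84 drift mm 0.01 f [-5.7 -4.8 25.3] w 0.0256
s17 tcp [602.3 158.2  50.9] yaw -1.84 drift mm 0.0 f [-6.2 -5.4 25.3] w 0.0259
```

View pics/c17w.png

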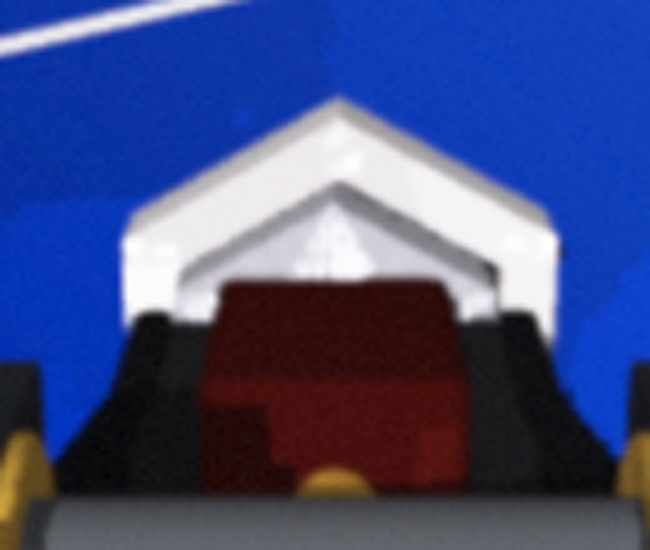

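View pics/c17.png

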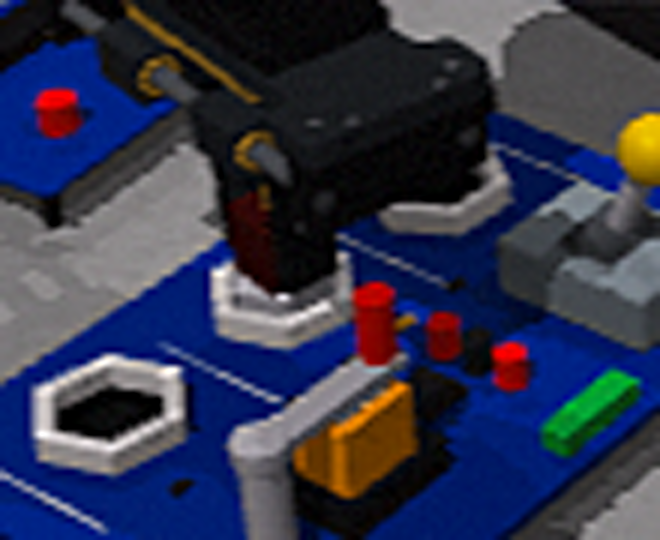

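Floor contact at 25 N and z stopped at 50.8 mm, so the rectifier is home. I release, lift and check.

```bash
python3 -m inch '[[[0,0,0.016,0,0,0,0.9],[0,0,0.016,0,0,0,0.5],[0,0,0.016,0,0,0,0.5],[0,0,0.016,0,0,0,0.5],[0,0,0.3,0,0,0,0.5],[0,0,0.7,0,0,0,0.5],[0,-0.1,1,0,0,0,0.5],[0,-0.5,1,0,0,0,0.5]]]'
python3 -m inch '[[[0,-0.3,0.2,0,0,0,0.5],[0,-0.5,0.2,0,0,0,0.5],[0,-0.5,0.2,0,0,0,0.5],[0,-0.5,0.2,0,0,0,0.5],[0,-0.5,0.2,0,0,0,0.5]]]'
python3 - <<'E'
from look import *
im,w=settle_shot('wrist','w18');im,w=settle_shot('top','t18')
crop(im,160,150,280,150,3,'pics/t18c.png')
E
```

```text
time: 26.15
ee_pos: [0.6023, 0.1049, 0.1737]
eef_rot: [0.509, 0.494, -0.503, 0.495]
ft_force: [1.3, 1.1, -1.1]
width: 0.0432
time: 26.65
ee_pos: [0.6008, 0.0398, 0.1916]
eef_rot: [-0.507, -0.493, 0.507, -0.492]
ft_force: [-0.1, 0.8, -0.2]
width: 0.0436
w18 tcp [600.8  39.8 191.6] yaw -1.71 drift mm 0.14 f [-0.1  0.8 -0.2] w 0.0436
t18 tcp [600.8  39.9 191.7] yaw -1.68 drift mm 0.0 f [-0.7  0.4 -0.6] w 0.0431
```

View pics/w18.png

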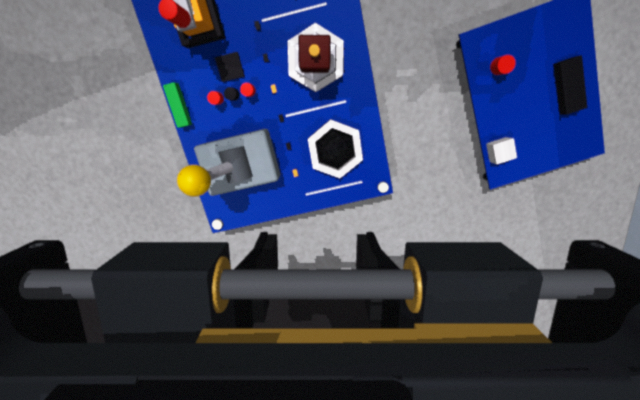

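View pics/t18.png

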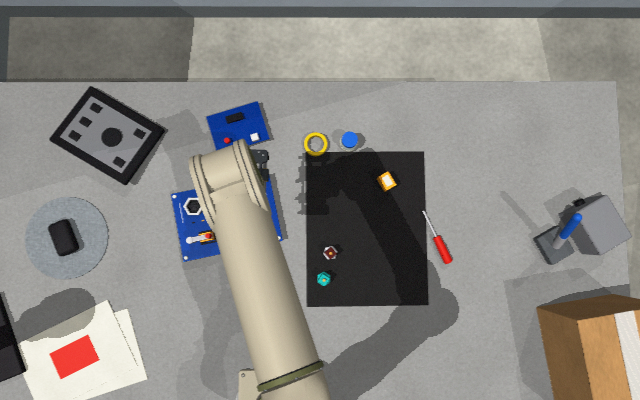

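Rectifier 1 is in the middle nest at (314,55). The second still stands at (330,253) in the top view. I go to it.

```bash
python3 -m inch '[[[-0.2,-0.4,0.3,0,0,0.02,0.4],[-0.4,-0.8,0.375,0,0,0.04,0.4],[-0.45,-1,0.375,0,0,0.06,0.4]]]'
python3 -m inch '[[[-0.2,-0.4,0,0,0,0.02,0.4],[-0.4,-0.8,0,0,0,0.04,0.4],[-0.45,-1,0,0,0,0.053,0.4],[-0.45,-1,0,0,0,0.053,0.4],[-0.45,-1,0,0,0,0.053,0.4],[-0.45,-1,0,0,0,0.053,0.4]]]'
python3 - <<'E'
from look import *
im,w=settle_shot('wrist','w19')
print(proj('wrist',np.array([.4484,-.1496,.046]),w))
E
```

```text
time: 27.05
ee_pos: [0.5469, -0.0817, 0.2384]
eef_rot: [0.405, 0.58, -0.404, 0.581]
ft_force: [0.8, -0.8, -0.8]
width: 0.0513
time: 27.65
ee_pos: [0.4939, -0.2, 0.2371]
eef_rot: [0.305, 0.638, -0.304, 0.638]
ft_force: [0.7, 1.6, -0.5]
width: 0.052
w19 tcp [ 493.9 -200.   237.1] yaw 38.97 drift mm 0.09 f [ 0.7  1.6 -0.5] w 0.052
[312.13554831 115.59443365]
```

View pics/w19.png

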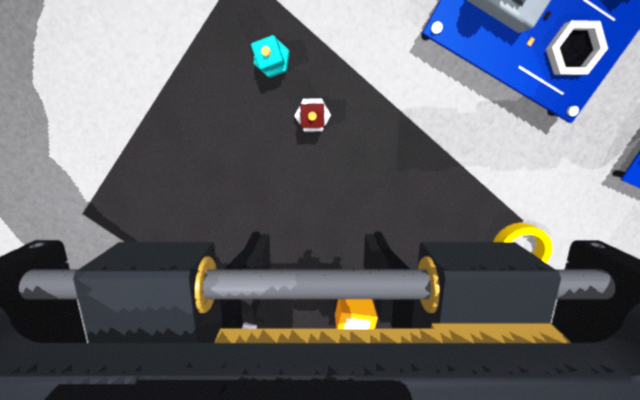

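```bash
python3 -m inch '[[[-0.2,0.2,0,0,0,0,0.4],[-0.379,0.42,-0.1,0,0,0,0.4],[-0.379,0.42,-0.5,0,0,0,0.4],[-0.379,0.42,-0.9,0,0,0,0.4],[-0.379,0.42,-1,0,0,0,0.4],[-0.379,0.42,-1,0,0,0,0.4],[-0.379,0.42,-1,0,0,0,0.4]]]'
python3 - <<'E'
from look import *
im,w=settle_shot('wrist','w20')
print(proj('wrist',np.array([.4484,-.1496,.054]),w))
E
```

```text
time: 28.4
ee_pos: [0.4492, -0.151, 0.1188]
eef_rot: [0.305, 0.637, -0.305, 0.639]
ft_force: [-0.2, 0.6, 0.9]
width: 0.0523
w20 tcp [ 449.2 -151.   118.8] yaw 38.92 drift mm 0.32 f [-0.2  0.6  0.9] w 0.0523
[315.83076543 211.15249148]
```

View pics/w20.png

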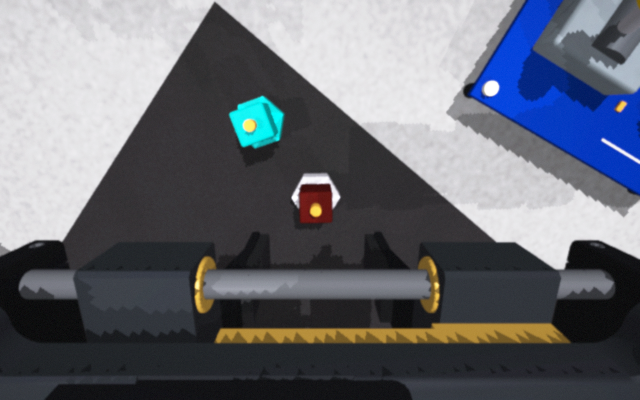

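```bash
python3 -m inch '[[[-0.007,0.016,-0.4,0,0,0,0.4],[-0.007,0.016,-0.75,0,0,0,0.4],[-0.007,0.016,-0.823,0,0,0,0.4],[-0.007,0.016,-0.823,0,0,0,0.4],[-0.007,0.016,-0.823,0,0,0,0.9],[-0.007,0.016,-0.823,0,0,0,0.9],[-0.007,0.016,-0.823,0,0,0,0.9],[-0.007,0.016,-0.823,0,0,0,0.9]]]' 30
python3 -m inch '[[[0,0,0.3,0,0,0,0.9],[0,0,0.7,0,0,-0.013,0.9],[0,0,1,0,0,-0.0267,0.9],[0,0,1,0,0,-0.0267,0.9],[0,0,1,0,0,-0.0267,0.9]]]'
```

```text
time: 29.25
ee_pos: [0.4475, -0.1498, 0.0192]
eef_rot: [0.305, 0.637, -0.305, 0.638]
ft_force: [0.2, -0.0, -0.5]
width: 0.0281
time: 29.75
ee_pos: [0.447, -0.1498, 0.1387]
eef_rot: [0.357, 0.61, -0.358, 0.611]
ft_force: [-0.1, 0.6, -2.5]
width: 0.0259
```

```bash
python3 -m inch '[[[0.2,0.4,0.4,0,0,0,0.9],[0.4,0.8,0.55,0,0,0,0.9],[0.5,1,0.55,0,0,0,0.9]]]'
python3 -m inch '[[[0.2,0.4,0,0,0,0,0.9],[0.4,0.8,0,0,0,0,0.9],[0.5,1,0,0,0,0,0.9]]]'
python3 -m inch '[[[0.2,0.35,0,0,0,0,0.9],[0.4,0.65,0,0,0,0,0.9],[0.45,0.72,0,0,0,0,0.9],[0.45,0.72,0,0,0,0,0.9],[0.45,0.72,0,0,0,0,0.9],[0.45,0.72,0,0,0,0,0.9]]]'
python3 - <<'E'
from look import *
from nests import nests
img,w=settle_shot('wrist','w21');print(nests(img,w))
S=read_state();T=S['ee_pos'];ey=-R.from_quat(S['eef_rot']).as_matrix()[:,2];ey[2]=0
for d in (0,.002): print(d,proj('wrist',T+ey*(.013+d)+[0,0,.0268],w),proj('wrist',T+ey*(.018+d)+[0,0,-.0192],w))
crop(img,260,190,110,90,6,'pics/c21.png')
E
```

```text
time: 30.05
ee_pos: [0.506, -0.0315, 0.2041]
eef_rot: [0.358, 0.61, -0.358, 0.61]
ft_force: [1.1, -0.4, -2.2]
width: 0.0259
time: 30.35
ee_pos: [0.5656, 0.0915, 0.2018]
eef_rot: [0.357, 0.612, -0.357, 0.61]
ft_force: [-0.8, -0.1, -1.1]
width: 0.0259
time: 30.95
ee_pos: [0.6195, 0.1725, 0.2032]
eef_rot: [0.358, 0.61, -0.359, 0.61]
ft_force: [0.1, -1.1, -1.6]
width: 0.026
w21 tcp [619.5 172.5 203.2] yaw 29.16 drift mm 0.32 f [ 0.1 -1.1 -1.6] w 0.026
[([601.2, 167.2], np.float64(22.9)), ([586.6, 243.2], np.float64(29.4))]
0 [315.40952363 250.55775308] [315.70059634 209.46762716]
0.002 [315.39936944 246.57213656] [315.6935901  206.26174489]
```

View pics/w21.png

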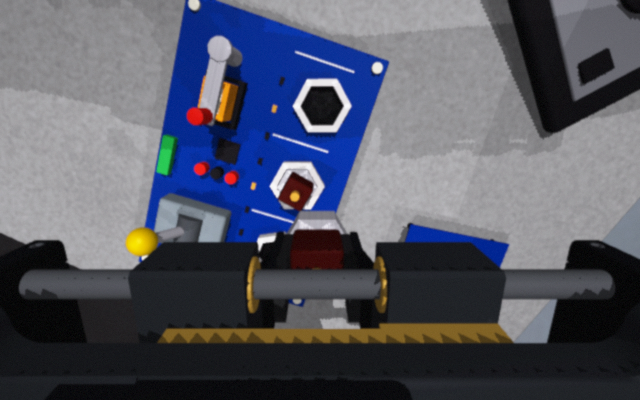

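View pics/c21.png

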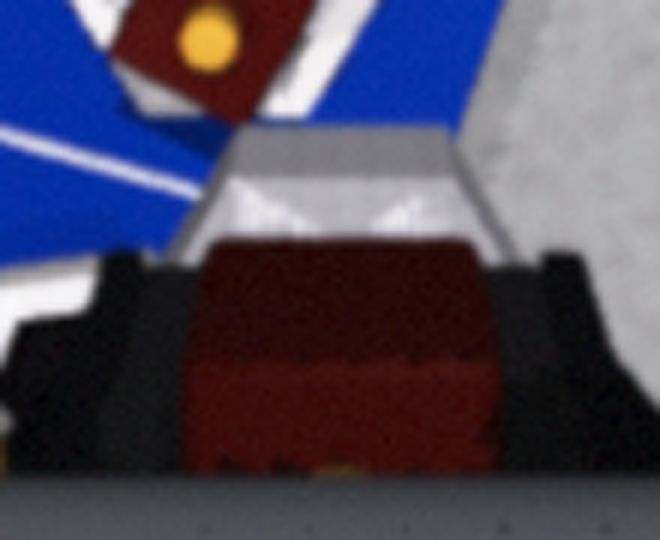

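```bash
python3 -m inch '[[[-0.15,0.3,0,0,0,0,0.9],[-0.282,0.592,0,0,0,0,0.9],[-0.282,0.592,-0.3,0,0,0,0.9],[-0.282,0.592,-0.7,0,0,0,0.9],[-0.282,0.592,-1,0,0,0,0.9],[-0.282,0.592,-1,0,0,0,0.9],[-0.282,0.592,-1,0,0,0,0.9],[-0.282,0.592,-1,0,0,0,0.9]]]'
python3 - <<'E'
from look import *
im,w=settle_shot('wrist','w22');crop(im,250,170,130,110,5,'pics/c22.png')
E
```

```text
time: 31.8
ee_pos: [0.5872, 0.2459, 0.0866]
eef_rot: [0.359, 0.609, -0.357, 0.611]
ft_force: [0.4, -0.3, -1.8]
width: 0.0255
w22 tcp [587.2 245.9  86.6] yaw 29.21 drift mm 0.12 f [ 0.4 -0.3 -1.8] w 0.0255
```

View pics/c22.png

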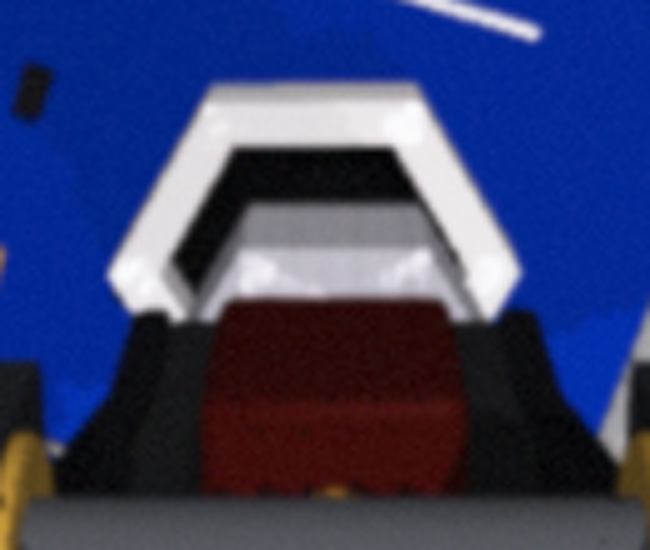

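```bash
python3 -m inch '[[[-0.013,-0.02,-0.05,0,0,0,0.9],[-0.013,-0.02,-0.1,0,0,0,0.9],[-0.013,-0.02,-0.15,0,0,0,0.9],[-0.013,-0.02,-0.19,0,0,0,0.9],[-0.013,-0.02,-0.22,0,0,0,0.9],[-0.013,-0.02,-0.24,0,0,0,0.9],[-0.013,-0.02,-0.255,0,0,0,0.9],[-0.013,-0.02,-0.255,0,0,0,0.9]]]'
```

```text
time: 32.65
ee_pos: [0.5845, 0.2439, 0.053]
eef_rot: [0.358, 0.61, -0.357, 0.61]
ft_force: [3.9, 4.8, -5.4]
width: 0.0258
```

```bash
python3 -m inch '[[[0,0,-0.012,0,0,0,0.9],[0,0,-0.024,0,0,0,0.9],[0,0,-0.03,0,0,0,0.9],[0,0,-0.03,0,0,0,0.9]]]'
```

```text
time: 33.05
ee_pos: [0.5847, 0.2438, 0.0514]
eef_rot: [0.358, 0.61, -0.357, 0.61]
ft_force: [-3.6, 0.1, 15.9]
width: 0.0258
```

```bash
python3 -m inch '[[[0,0,-0.008,0,0,0,0.9],[0,0,-0.016,0,0,0,0.9],[0,0,-0.016,0,0,0,0.9]]]'
python3 - <<'E'
from look import *
im,w=settle_shot('wrist','w23');crop(im,250,170,130,110,5,'pics/c23w.png');im,w=settle_shot('side','s23');crop(im,170,230,110,90,6,'pics/c23.png')
E
```

```text
time: 33.35
ee_pos: [0.5848, 0.2435, 0.051]
eef_rot: [0.358, 0.609, -0.357, 0.611]
ft_force: [-8.9, -4.5, 30.5]
width: 0.0255
w23 tcp [584.8 243.5  51. ] yaw 29.24 drift mm 0.01 f [-8.9 -4.5 30.5] w 0.0255
s23 tcp [584.8 243.5  51. ] yaw 29.24 drift mm 0.0 f [-9.2 -4.1 30.5] w 0.026
```

View pics/c23w.png

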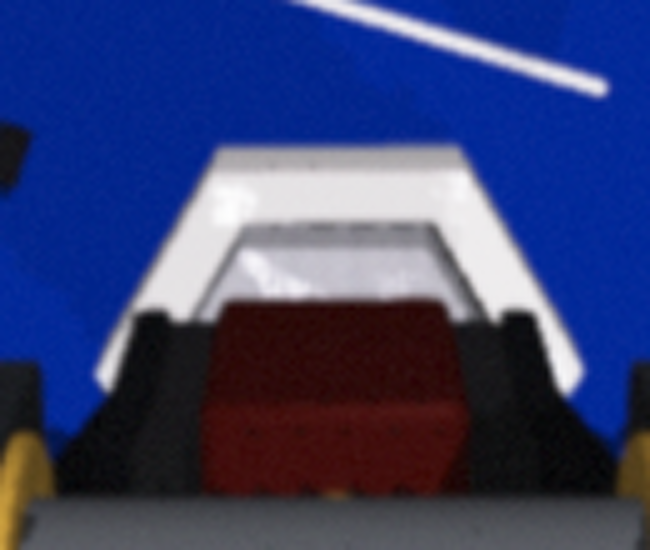

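View pics/c23.png

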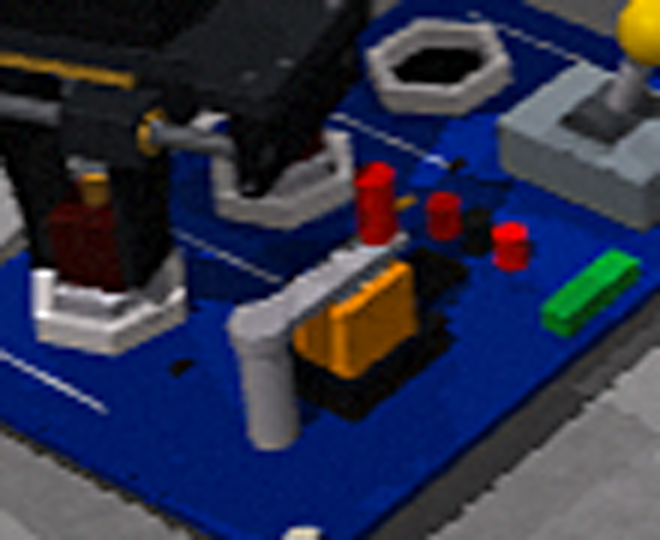

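Both rectifiers look home: firm floor contact at 51.0 mm. I release, lift and check.

```bash
python3 -m inch '[[[0,0,0.02,0,0,0,0.9],[0,0,0.02,0,0,0,0.5],[0,0,0.02,0,0,0,0.5],[0,0,0.02,0,0,0,0.5],[0,0,0.3,0,0,0,0.5],[0,0,0.7,0,0,0,0.5],[0,0,1,0,0,0,0.5],[0,0,1,0,0,0,0.5]]]'
python3 -m inch '[[[-0.1,-0.3,0.3,0,0,-0.016,0.5],[-0.2,-0.7,0.3,0,0,-0.032,0.5],[-0.3,-0.9,0.3,0,0,-0.049,0.5],[-0.3,-0.9,0.3,0,0,-0.049,0.5],[-0.3,-0.9,0.3,0,0,-0.049,0.5]]]'
python3 - <<'E'
from look import *
im,w=settle_shot('wrist','w24');im,w=settle_shot('side','s24');crop(im,140,200,200,140,4,'pics/c24.png')
E
```

```text
time: 34.25
ee_pos: [0.5861, 0.2445, 0.1727]
eef_rot: [0.36, 0.609, -0.356, 0.611]
ft_force: [0.5, 1.7, 0.3]
width: 0.0432
time: 34.75
ee_pos: [0.5481, 0.1342, 0.2031]
eef_rot: [0.447, 0.548, -0.447, 0.548]
ft_force: [0.1, 0.4, 0.1]
width: 0.0435
w24 tcp [548.1 134.2 203.1] yaw 11.58 drift mm 1.05 f [0.1 0.4 0.1] w 0.0435
s24 tcp [548.1 135.4 203.2] yaw 11.69 drift mm 0.0 f [ 0.9  0.7 -0.7] w 0.0437
```

View pics/w24.png

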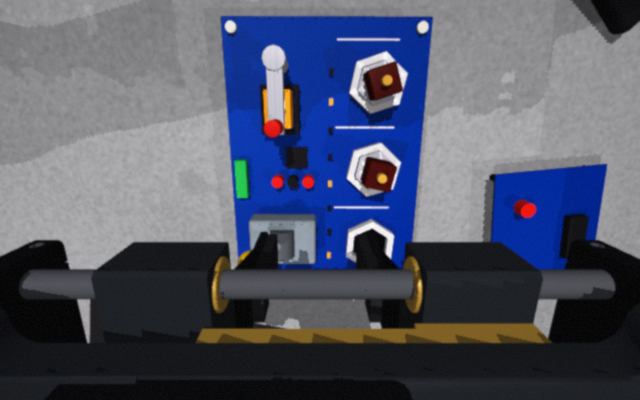

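View pics/c24.png

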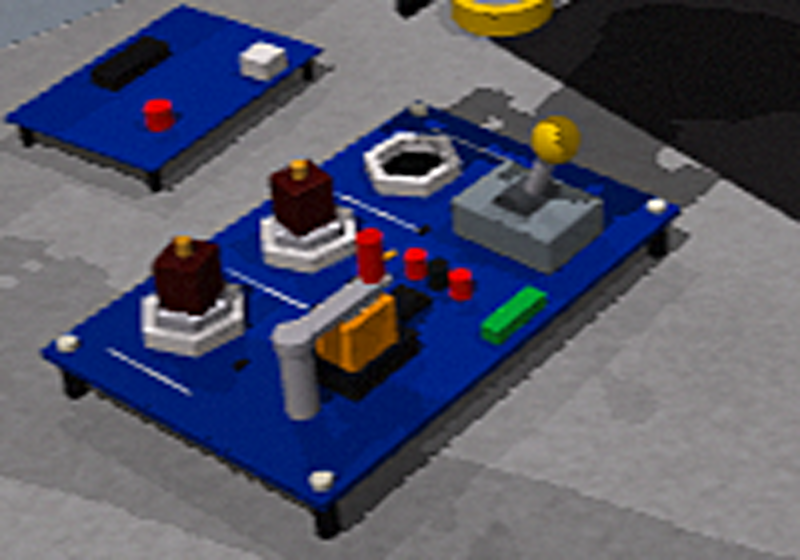

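Loaded: relay under the shut clamp, with rectifiers upright in the left and middle nests. I check stub heights by triangulation and then move above the toggle ball.

```bash
python3 - <<'E'
from look import *
a,wa=load('w24');b,wb=load('s24')
def stubs(im,rois):
    m=cv2.inRange(cv2.cvtColor(im,cv2.COLOR_BGR2HSV),(12,110,110),(30,255,255));o=[]
    for x0,y0,x1,y1 in rois:
        M=cv2.moments(m[y0:y1,x0:x1],True);o.append((x0+M['m10']/M['m00'],y0+M['m01']/M['m00']))
    return o
A=stubs(a,[(375,70,400,90),(370,168,395,190)]);B=stubs(b,[(178,255,195,267),(208,236,222,247)])
print(A,B)
for p,q in zip(A,B): print(tri(ray('wrist',*p,wa),ray('side',*q,wb)).round(4), pl('wrist',*p,.084,wa).round(4))
E
python3 -m inch '[[[-0.2,-0.3,0,0,0,0,0.5],[-0.385,-0.61,0,0,0,0,0.5],[-0.385,-0.61,-0.2,0,0,0,0.5],[-0.385,-0.61,-0.2,0,0,0,0.5],[-0.385,-0.61,-0.2,0,0,0,0.5]]]'
python3 -c "
from look import *
im,w=settle_shot('wrist','w25');print(proj('wrist',np.array([.502,.0622,.1]),w))"
```

```text
[(387.0388349514563, 79.63106796116504), (381.8061224489796, 177.94897959183675)] [(185.0, 260.7857142857143), (214.125, 241.75)]
[0.587  0.2433 0.0799] [0.586  0.2425 0.084 ]
[0.6044 0.1608 0.0792] [0.603  0.1612 0.084 ]
time: 35.35
ee_pos: [0.5021, 0.0636, 0.1798]
eef_rot: [0.446, 0.549, -0.446, 0.548]
ft_force: [0.0, 0.4, -0.0]
width: 0.0437
w25 tcp [502.1  63.6 179.8] yaw 11.78 drift mm 0.54 f [ 0.   0.4 -0. ] w 0.0437
[315.51558111 209.5038582 ]
```

View pics/w25.png

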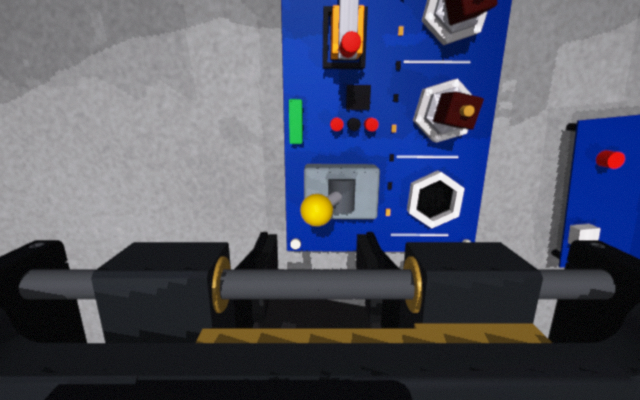

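```bash
python3 -m inch '[[[0,-0.01,-0.35,0,0,0,0.5],[0,-0.01,-0.65,0,0,0,0.5],[0,-0.01,-0.765,0,0,0,0.5],[0,-0.01,-0.765,0,0,0,0.5],[0.1,0.011,-0.765,0,0,0,0.5],[0.2,0.031,-0.765,0,0,0,0.5],[0.3,0.052,-0.765,0,0,0,0.5],[0.4,0.072,-0.765,0,0,0,0.5],[0.44,0.08,-0.765,0,0,0,0.5],[0.44,0.08,-0.765,0,0,0,0.5]]]'
python3 -c "
from look import *
settle_shot('side','s26');crop(cv2.imread('pics/s26.png'),180,200,160,120,5,'pics/c26.png')"
```

```text
time: 36.4
ee_pos: [0.5564, 0.0721, 0.089]
eef_rot: [0.448, 0.548, -0.446, 0.548]
ft_force: [-0.3, -0.1, 0.2]
width: 0.0436
s26 tcp [556.4  72.1  89. ] yaw 11.61 drift mm 0.0 f [-0.3 -0.1  0.2] w 0.0436
```

View pics/c26.png

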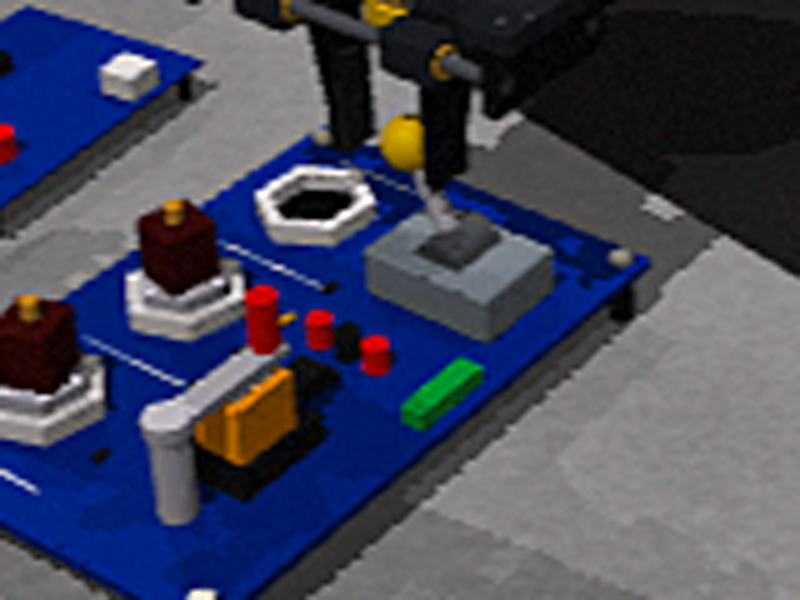

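```bash
python3 -m inch '[[[0.025,0.005,0,0,0,0,0.5],[0.05,0.01,0,0,0,0,0.5],[0.05,0.01,0,0,0,0,0.5],[0.05,0.01,0,0,0,0,0.5]]]'
```

```text
time: 36.85
ee_pos: [0.56, 0.0724, 0.0877]
eef_rot: [0.446, 0.548, -0.448, 0.548]
ft_force: [-5.9, -0.8, 3.5]
width: 0.0435
```

```bash
python3 -m inch '[[[0.015,0.003,0,0,0,0,0.5],[0.03,0.006,0,0,0,0,0.5],[0.03,0.006,0,0,0,0,0.5]]]'
```

```text
time: 37.15
ee_pos: [0.5605, 0.0725, 0.0872]
eef_rot: [0.444, 0.55, -0.45, 0.546]
ft_force: [-20.5, -4.9, 15.2]
width: 0.0437
```

Firm stop at 20 N with the tool no longer advancing. I back off and lift clear.

```bash
python3 -m inch '[[[-0.04,-0.008,0,0,0,0,0.5],[-0.06,-0.012,0,0,0,0,0.5],[-0.06,-0.012,0.3,0,0,0,0.4],[-0.06,-0.012,0.7,0,0,0,0.4],[-0.06,-0.012,1,0,0,0,0.4],[-0.06,-0.012,1,0,0,0,0.4]]]'
python3 -m inch '[[[0,-0.4,0.3,0,0,0,0.4],[0,-0.8,0.5,0,0,0,0.4],[0,-1,0.5,0,0,0,0.4],[0,-1,0.5,0,0,0,0.4],[0,-1,0.5,0,0,0,0.4]]]'
python3 - <<'E'
from look import *
im,w=settle_shot('wrist','w27');s,ws=settle_shot('side','s27');settle_shot('top','t27')
crop(s,140,200,200,140,4,'pics/c27.png')
def yb(im,roi):
    m=cv2.inRange(cv2.cvtColor(im,cv2.COLOR_BGR2HSV),(23,120,120),(32,255,255));k=np.zeros_like(m);k[roi[1]:roi[3],roi[0]:roi[2]]=255;M=cv2.moments(m&k,True);return M['m10']/M['m00'],M['m01']/M['m00']
p=yb(im,(200,0,500,240));q=yb(s,(240,210,310,260));b=tri(ray('wrist',*p,w),ray('side',*q,ws));print('ball',p,q,b.round(4),(b-[.502,.0622,.1]).round(4))
E
```

```text
time: 37.75
ee_pos: [0.56, 0.0729, 0.2132]
eef_rot: [0.449, 0.546, -0.445, 0.55]
ft_force: [-0.5, 1.0, -0.8]
width: 0.0519
time: 38.25
ee_pos: [0.5574, -0.0488, 0.2674]
eef_rot: [0.448, 0.548, -0.447, 0.548]
ft_force: [-0.1, 1.1, -0.7]
width: 0.052
w27 tcp [557.4 -48.8 267.4] yaw 11.49 drift mm 1.36 f [-0.1  1.1 -0.7] w 0.052
s27 tcp [557.2 -47.3 267.3] yaw 11.63 drift mm 0.0 f [-0.4  0.9 -0.4] w 0.0523
t27 tcp [557.2 -46.6 267.3] yaw 11.71 drift mm 0.0 f [ 0.4  0.1 -1.4] w 0.0522
ball (401.0986687548943, 150.51918559122944) (260.6233766233766, 227.06493506493507) [ 0.6597 -0.0049  0.017 ] [ 0.1577 -0.0671 -0.083 ]
```

View pics/c27.png

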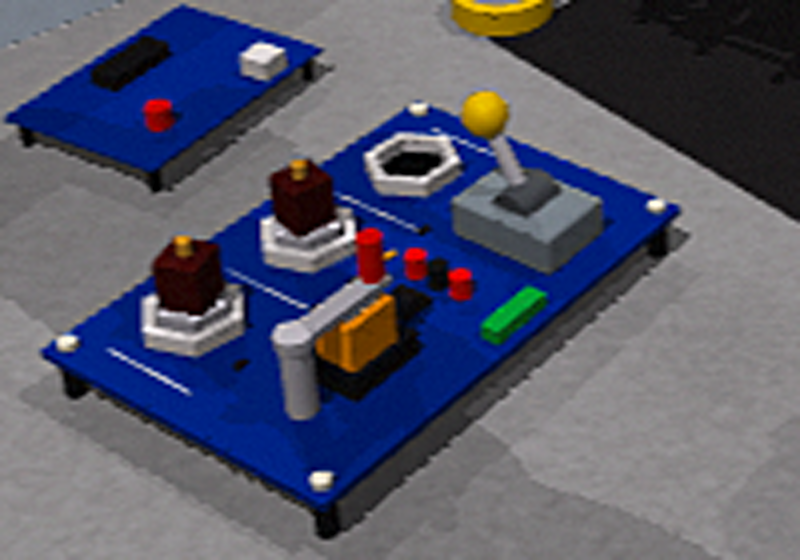

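View pics/w27.png

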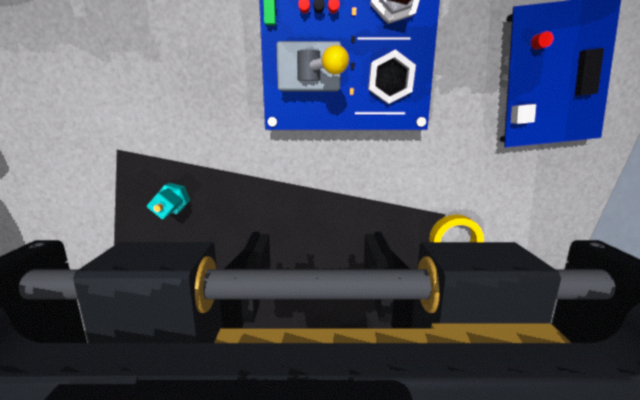

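```bash
python3 - <<'E'
from look import *
im,w=load('w27');s,ws=load('s27');t,wt=load('t27')
def yb(im,roi):
    m=cv2.inRange(cv2.cvtColor(im,cv2.COLOR_BGR2HSV),(23,120,120),(32,255,255))[roi[1]:roi[3],roi[0]:roi[2]];M=cv2.moments(m,True);return M['m10']/M['m00']+roi[0],M['m01']/M['m00']+roi[1]
p=yb(im,(310,30,360,90));q=yb(s,(245,215,275,245));b=tri(ray('wrist',*p,w),ray('side',*q,ws))
print('ball',p,q,b.round(4),pl('wrist',*p,.1,w),'shift',(pl('wrist',*p,.1,w)-[.502,.0622,.1]).round(4)) 
a,wa=load('w24')
k=pl('wrist',272.5,128,.103,wa);h=pl('wrist',274,58,.083,wa);d=k-h;print('clamp',h,k,np.hypot(*d[:2]),'angle',np.arctan2(-d[0]*np.cos(.2016)-d[1]*np.sin(.2016),-(-d[0]*np.sin(.2016)+d[1]*np.cos(.2016))))
E
```

```text
ball (334.73943661971833, 58.970070422535215) (260.6233766233766, 227.06493506493507) [0.5511 0.0733 0.1024] [0.55094622 0.07336854 0.1       ] shift [0.0489 0.0112 0.    ]
clamp [0.49156068 0.24031456 0.083     ] [0.5017863  0.18667628 0.103     ] 0.05460428723350834 angle 0.013220133327251131
```

View pics/t27.png

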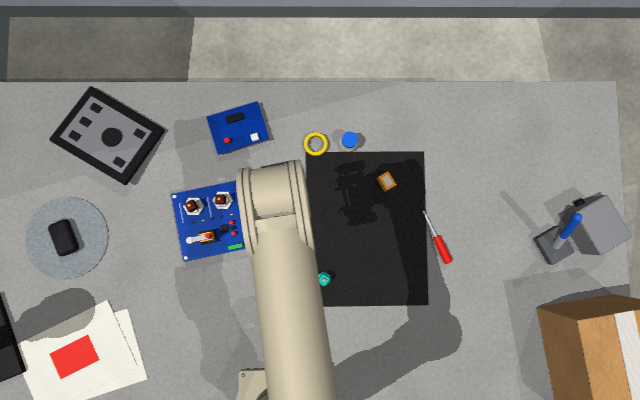

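Ball travelled 50 mm to its stop, so the toggle is on. Clamp reads 0.01 rad, and the bystanders are unmoved in the top view. I hand in.

```bash
python3 -c "
from bench import *
print(read_state()['ft_force'],close_job())"
```

```text
the job is handed in; nothing more can be done
[ 0.60799258  0.61269971 -0.00650134] None
```

The rig is loaded, the toggle is on, and I handed the job in at about 38 s; no verdict was reported.

**What I did:** I opened the clamp, set the smaller amber relay in its socket, and swung the clamp shut until it hit its stop. I then put the two rectifiers present in the middle and left nests. Both dropped straight in at the angles measured from the pictures, with no turning needed. Last, I pushed the toggle over to its stop.

**Last checks:**
- **Clamp:** it measured about 0.01 rad from shut, seen before the toggle was thrown; the last side view shows it unchanged.
- **Rectifiers:** both were stopped by the nest floor at 25 to 30 N. The last side view shows both upright and level with each other.
- **Toggle:** the ball moved 50 mm and met a stop at 20 N.
- **Surroundings:** the jar, screwdriver and tape look unmoved in the top view, and the gripper is clear of everything.

**What disagreed:** the two-camera height of the rectifier stubs came out at 79 to 80 mm instead of 84 mm. Both gave the same low figure, so I put it down to seeing the sides of the stubs as well as their tops. My first reading of the ball's final position was wrong because it picked up the tape; I measured it again before handing in.

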